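# Put the bench kit back on its shadow pads

## Robot

A 6-joint arm with a two-finger parallel gripper is mounted at the origin on a cart in front of the work surface, level with it; the furniture and walls round the work are solid. World frame = base frame: x ahead of the robot, y to its left, z up, the work surface at z = 0. Lengths are in m, angles in rad, forces in N, time in s.
With the tool pointing down it reaches from about 0.4 to 0.925 m from the base axis. Payload 3.4 kg.
Tool frame: the origin (TCP) lies between the finger pads; the fingertips stand 11 mm ahead of it and the grasp point (between the pads) lies 8 mm behind it; z points along the fingers, y is the direction in which the jaws open and shut (so a half turn about z gives the same grasp; the last joint's range is limited). The gripper opens to 85 mm and grips with 20 to 120 N. Pads are 22 mm wide; open, the fingers measure 114 mm over their backs; the gripper's body (76 mm by 85 mm) begins 54 mm behind the grasp point. The pads swing forward as they close: fully open they stand 13 mm farther back than shut.
Start: joints at [1.125, 0.307, 1.506, -0, 1.328, -0.073], TCP at [0.209, 0.536, 0.242] pointing down, gripper open.
Joint ranges: [-3.12, 3.12], [-1.05, 2.28], [0.14, 2.33], [-1.42, 4.57], [0.1, 2.73], [-2.68, 2.68]. Speed limits (rad/s): [2.57, 2.57, 3.14, 3.14, 3.14, 3.14].

## Interface

Orientations are given as [roll, pitch, yaw] about the fixed x, y, z axes, in that order (R = Rz(yaw) Ry(pitch) Rx(roll)).
In Python, from station import bot, camera, spotter gives the robot as it stands.
- The arm moves only by the tool arm_command, never from a script. Its argument "increments" is one flat list of numbers, 5 for each row, row after row: the shift along the tool's x, y, z in mm, then the turn about the tool's z in degrees, then the closure in counts, from 0 (fully open) to 255 (shut). A call has 1 to 8 rows; each row shifts and turns the pose as measured when the row begins, along the tool's axes as they then stand; what a row does not reach is not made up. A row lasts 1/12 s, in which the tool goes at most 41.7 mm and 7.16 degrees, less where a joint would pass 70% of its speed; a pose out of reach is approached as far as the arm can. A call is refused whole if a number of a shift passes 41.7 or a number of a turn 7.16, either way. A call with a gripper value outside its range is refused whole. The fingers move at their own pace and stop on an object; "grip_force" is the grip in N (left out, the last holds). Time passes only in rows, so rows that do not move let the fingers close. It gives the time, the measured TCP pose, the force and the opening at its end, in the units of the state.
- bot.state(): the state, without advancing time (a new reading comes with each control period).
- camera(name): name is "side" or "top" or "wrist"; returns a dict with "frame" (480x640x3 uint8, red, green, blue), "depth" (480x640 float32, m along the optical axis (not along the pixel's ray), 0 where there is no reading), "fx", "fy", "cx", "cy" (pixels), "R" (3x3) and "t" (3): a world point X has camera coordinates R X + t. Camera axes: x right, y down, z forward; pixel columns grow to the right and rows downward; lengths in m; the calibration is good to about 2 mm. A picture is of the moment at which its call begins.
- bot.finish_job(): hands the job in, once; it reports no verdict.
Trained networks look in a picture, given as the dict that the camera call returned (one of the last four; its "shot" number tells which), for a name from the list of things; names that differ only in an ending like _2 or _b are one class to them, and where a whole thing is asked for, a point or a joint stands for the part that bears it (a point fixed in the world has none). Each returns a list of dicts, best first, with "score" (0 to 1); they miss things now and then, are a little off and sometimes report something else, mostly with a low value. They report only what shows in the picture. A call takes as long as a camera call. They do not tell look-alikes from the thing itself.
- spotter.trace(query, picture): "region" (480x640 bool, what is visible of it) and "location" ([column, row] in pixels, amid what is visible of it).
The state is a dict: "clock": time; "joints": joint angles; "dq": joint speeds; "joint_torque": joint torques, N m; "tool_pos": TCP position; "tool_rot": TCP orientation; "ft_force": force on the tool from outside, world axes, zero at the start; "ft_torque": the same for the moment, N m; "finger_gap": finger opening in m.
Only numpy, scipy, OpenCV 4.12 (cv2) and the standard library are available. Lean on these libraries where they do the work, as an engineer would, in place of code of your own. Each camera call takes 0.05 s, during which the arm holds its last target.

## Task

The four black pads each carry the yellow shadow of one thing: battery cell, white charger, solder reel and red screwdriver. Some were left on the wrong pad. Put each thing squarely on its own shadow, lined up with it (screwdriver handle on the wide end of its shadow; cell and reel standing upright) and let go, without ever letting the cell or the reel topple.

Things in the scene. Friction and masses are not known exactly. Their poses are not given: they have to be found in the camera images.
- cell_center (a point): centre of the violet battery cell, a cylinder 18 mm in diameter, 65 mm tall, loose, 46 g, standing upright (z axis up, origin half-way up, 33 mm over its foot). At the start it stands on the charger's pad.
- charger_center (a point): centre of the white USB charger, a loose block 59 mm (its x) x 31 mm (its y) x 20 mm high (origin 10 mm over its underside). Grasp across the 31 mm. At the start it lies on the reel's pad.
- reel_center (a point): centre of the solder wire reel, black flanges 62 mm in diameter, 40 mm high in all, loose, 0.22 kg, standing on a flange on the table, axis up (origin 20 mm over its underside). It behaves as a solid cylinder of 62 mm.
- driver_grip (a point): middle of the handle of the red and black screwdriver, which lies loose on the table: handle 17 mm thick and 74 mm long, shank 4.4 mm thick and 70 mm long, 145 mm in all. The point is on the tool's axis, 8.5 mm over its support; the frame's +y runs along the tool towards the butt of the handle, -y towards the tip. Grasp here across the 17 mm (along its x).
- driver_tip (a point): tip of the screwdriver's blade, on the tool's axis, 107 mm from driver_grip in the tool's -y direction; same frame axes.
- pad_cell: black rubber pad 56 x 56 mm, 3 mm thick, fixed flat on the table (origin: centre of its underside, so its top face is at +3 mm), with a yellow shadow of the battery cell: a small disc 23 mm in diameter at its centre. Fixed surroundings: an open tool tote and a tub stand to the left of the pads (cross them with the fingertips at least 0.3 m up), low clutter lies behind the pads, and a window sill runs along the back at x > 0.7 m.
- pad_charger: black rubber pad 84 (x) x 56 (y) mm, 3 mm thick, fixed flat on the table (origin: centre of its underside, so its top face is at +3 mm), with a yellow shadow of the charger: a rectangle 63 (along its x) x 35 mm at its centre. The charger's long side goes along the pad's x, either way round.
- pad_reel: black rubber pad 88 x 88 mm, 3 mm thick, fixed flat on the table (origin: centre of its underside, so its top face is at +3 mm), with a yellow shadow of the reel: a large disc 66 mm in diameter at its centre.
- pad_driver: black rubber pad 44 (x) x 170 (y) mm, 3 mm thick, fixed flat on the table (origin: centre of its underside, so its top face is at +3 mm), with a yellow shadow of the screwdriver: a wide handle end and a narrow shank, along its y. The middle of the handle belongs at y = +35 mm, the tip at y = -72 mm, both at x = 0.
Not all that is in view belongs to the job. Of the things that look like the part that bears cell_center, the smaller one is meant.

How it is judged:
At the end, for the whole second after the job is handed in: All let go, at rest on their own pads. Cell, charger, reel: centre within 12 mm, upright within 0.15 rad; charger turned within 0.26 rad of its shadow. Screwdriver: handle middle within 12 mm along and across, tip within 20 mm across and 15 mm along (horizontal distance between cell_center and pad_cell below 0.012 m and z of cell_center in the frame of pad_cell between 0.032 and 0.04 m and angle between each of cell_center, charger_center, reel_center's own z axis and vertical below 0.15 rad and horizontal distance between charger_center and pad_charger below 0.012 m and z of charger_center in the frame of pad_charger between 0.009 and 0.017 m and angle between the x axis of charger_center and the x axis of pad_charger, either way round below 0.26 rad and horizontal distance between reel_center and pad_reel below 0.012 m and z of reel_center in the frame of pad_reel between 0.019 and 0.027 m and x of driver_grip in the frame of pad_driver between -0.012 and 0.012 m and y of driver_grip in the frame of pad_driver between 0.023 and 0.047 m and z of driver_grip in the frame of pad_driver between 0.006 and 0.018 m and x of driver_tip in the frame of pad_driver between -0.02 and 0.02 m and y of driver_tip in the frame of pad_driver between -0.087 and -0.057 m and linear speed of each of cell, usb_charger, reel, red_screwdriver below 0.02 m/s); the robot touches nothing.
It fails at once if the cell toppled (angle between cell_center's own z axis and vertical above 0.9 rad).
It fails at once if the reel toppled (angle between reel_center's own z axis and vertical above 0.9 rad).
It also fails if it takes over 122 s, if anything falls off the work surface, if the arm or the gripper's body presses on something with over 40 N, if the wrist force passes 120 N, or if a joint passes its speed limit or range.

## Working session

There is one attempt and no reset: what is moved stays moved. The work goes in short steps, Python scripts to look and compute and a tool call to move; the robot and the scene stay as the last step left them, time stands still between calls to the robot, and variables do not carry over. Pictures are saved under pics/ and viewed, and the job is handed in when it is done.

Besides the shell and the picture viewer there is one more tool, called after "Request:" as name(argument=value, ...) on one line, values as JSON. arm_command: Moves the arm, as the interface text tells. Its arguments: {"type":"object","properties":{"increments":{"type":"array","items":{"type":"number"}},"grip_force":{"type":"number"}},"required":["increments"]}

```bash
ls; mkdir -p pics; python3 - <<'E'
from station import bot,camera,spotter
import cv2
print(bot.state())
for n in ("side","top","wrist"):
    p=camera(n); cv2.imwrite(f"pics/{n}0.png",p["frame"][:,:,::-1]); print(n,p["fx"],p["R"],p["t"],p["shot"])
E
```

```text
pics
{'clock': 0.0, 'joints': array([ 1.12454719e+00,  3.07550533e-01,  1.50770218e+00,  1.60160340e-05,
        1.32838032e+00, -7.35046308e-02]), 'dq': array([-0.00165224, -0.00016649,  0.00056042, -0.00092239, -0.00063503,
       -0.00208551]), 'joint_torque': array([ 2.67925352e-04, -4.57560074e+01, -2.51918453e+01,  2.12495597e-04,
        1.35477688e-02, -9.26927527e-06]), 'tool_pos': array([0.2091227 , 0.53488739, 0.24138302]), 'tool_rot': array([-3.13955893e+00, -1.65340020e-04,  2.76884412e+00]), 'ft_force': array([ 0.12810092, -0.78364614,  1.37814117]), 'ft_torque': array([-0.01311031, -0.02693695,  0.04840831]), 'finger_gap': 0.08547815812741538}
side 555.6880432545698 [[-0.86507312 -0.50148429  0.01272845]
 [-0.2781704   0.45842701 -0.84407695]
 [ 0.41745626 -0.73372896 -0.53607097]] [0.30951433 0.26396674 0.56077102] 1
top 448.7761488839121 [[ 0.00363427 -0.99998141 -0.00489544]
 [-0.99889563 -0.00340091 -0.04686103]
 [ 0.04684352  0.00506034 -0.99888942]] [-0.14473983  0.46250931  0.90044951] 2
wrist 400.7218989386974 [[ 0.36480821  0.93108078 -0.00188247]
 [ 0.88136926 -0.34467743  0.32308776]
 [ 0.30017196 -0.11952422 -0.94636714]] [-0.57511183 -0.04065092  0.3817717 ] 3
```

View pics/top0.png

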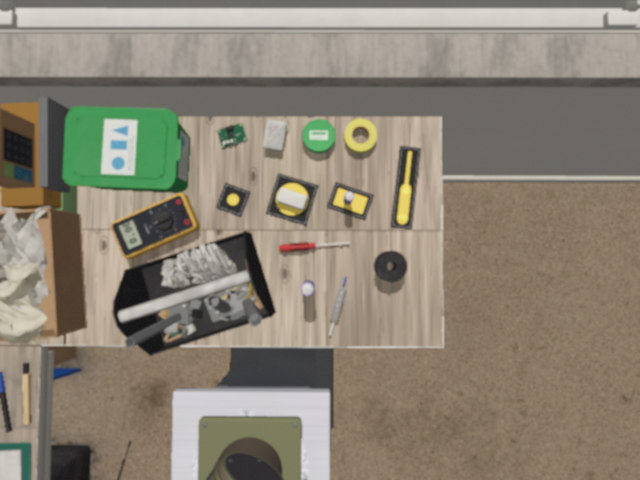

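View pics/side0.png

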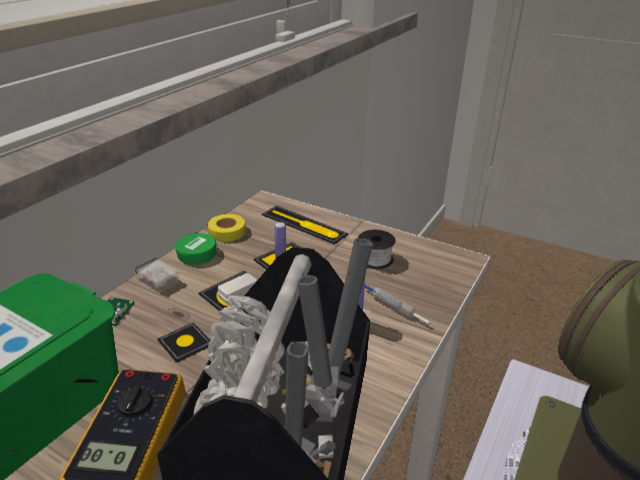

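View pics/wrist0.png

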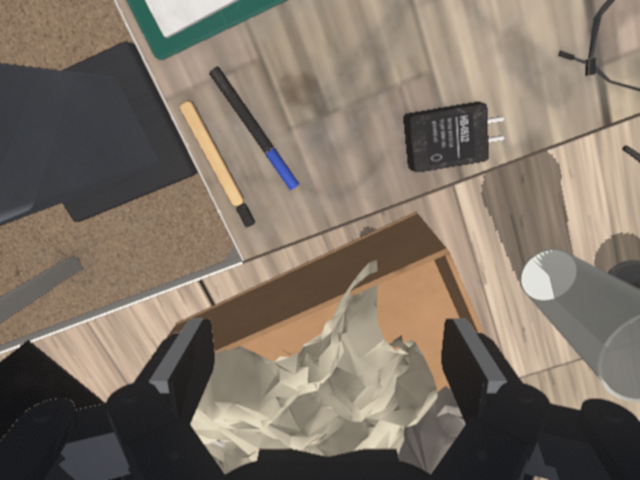

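Possible mix-ups in the top picture:
- **Cell:** violet cylinders at (349,197), on the charger pad, and (307,290), which looks larger.
- **Reel:** black reel (390,266), green tin (319,135) and yellow tape (361,134).
- **Driver:** red screwdriver (315,246) and grey/blue pen-like tool (338,305).
- **Charger:** white block (292,199) on the reel pad, grey box (275,135), and a black charger on the other bench.

By the description I choose (349,197), (390,266), (315,246) and (292,199).

```bash
cat > h.py <<'E'
from station import bot,camera,spotter
import cv2, numpy as np
def px2w(p,u,v,z):
    """intersect pixel ray with plane z"""
    d=np.array([(u-p["cx"])/p["fx"],(v-p["cy"])/p["fy"],1.]); R=p["R"];t=p["t"]
    c=-R.T@t; r=R.T@d; s=(z-c[2])/r[2]; return c+s*r
def w2px(p,X):
    c=p["R"]@np.array(X)+p["t"]; return np.array([p["fx"]*c[0]/c[2]+p["cx"],p["fy"]*c[1]/c[2]+p["cy"]])
def rays(p,us,vs,z):
    return np.array([px2w(p,u,v,z) for u,v in zip(us,vs)])
def cloud(p,reg=None):
    d=p["depth"]; m=d>0
    if reg is not None: m&=reg
    v,u=np.nonzero(m); z=d[v,u]
    C=np.stack([(u-p["cx"])/p["fx"]*z,(v-p["cy"])/p["fy"]*z,z],1)
    return (C-p["t"])@p["R"],u,v
def rect(pts):
    r=cv2.minAreaRect((pts[:,:2]*1000).astype(np.float32)); return r
E
python3 - <<'E'
from h import *
p=camera("top")
for q in ["cell_center","charger_center","reel_center","driver_grip","pad_cell","pad_charger","pad_reel","pad_driver"]:
    for r in spotter.trace(q,p)[:3]:
        c,u,v=cloud(p,r["region"])
        zt=np.percentile(c[:,2],95) if len(c) else np.nan
        cc=c.mean(0) if len(c) else None
        print(q,round(r["score"],2),np.round(r["location"]),r["region"].sum(),"cloud",np.round(cc,4),"ztop",round(zt,3), [np.round(a,1) for a in rect(c)])
cv2.imwrite("pics/crop.png",cv2.resize(p["frame"][110:350,200:450,::-1],None,fx=2.4,fy=2.4,interpolation=cv2.INTER_CUBIC))
E
```

```text
cell_center 0.68 [349. 197.] 89 cloud [ 0.5362 -0.196   0.0585] ztop 0.07 [array([ 537.6, -196.3]), array([14.8, 15.6]), np.float64(1.1)]
cell_center 0.56 [308. 288.] 189 cloud [ 0.365  -0.1199  0.0744] ztop 0.091 [array([ 362.5, -120.2]), array([28.2, 25.4]), np.float64(45.4)]
charger_center 0.74 [293. 199.] 418 cloud [ 0.5397 -0.0839  0.0223] ztop 0.025 [array([540. , -84.3]), array([56.7, 29.6]), np.float64(69.9)]
charger_center 0.68 [353. 200.] 1015 cloud [ 0.5376 -0.2028  0.0032] ztop 0.006 [array([ 538.5, -202.3]), array([84.9, 57.7]), np.float64(71.4)]
charger_center 0.22 [301. 247.] 380 cloud [ 0.4446 -0.1095  0.013 ] ztop 0.018 [array([ 445.6, -127.9]), array([ 18.6, 140.4]), np.float64(3.2)]
reel_center 0.69 [392. 264.] 758 cloud [ 0.4058 -0.2797  0.0373] ztop 0.043 [array([ 406.1, -280.5]), array([59.4, 58.9]), np.float64(0.4)]
driver_grip 0.7 [301. 248.] 378 cloud [ 0.4446 -0.1104  0.0131] ztop 0.018 [array([ 446.2, -128.8]), array([ 18. , 142.5]), np.float64(4.9)]
pad_cell 0.61 [234. 200.] 668 cloud [0.5399 0.0387 0.0028] ztop 0.005 [array([539.8,  38.4]), array([53.4, 54.9]), np.float64(69.9)]
pad_charger 0.6 [351. 201.] 1048 cloud [ 0.5375 -0.2029  0.0042] ztop 0.006 [array([ 538.7, -203.1]), array([85.5, 57.6]), np.float64(70.7)]
pad_reel 0.34 [301. 246.] 398 cloud [ 0.4446 -0.1093  0.0124] ztop 0.018 [array([ 445.8, -127.9]), array([ 19.7, 140.6]), np.float64(4.7)]
pad_driver 0.75 [407. 185.] 1716 cloud [ 0.5659 -0.3168  0.0031] ztop 0.006 [array([ 567.3, -317.8]), array([ 45.1, 170.7]), np.float64(83.2)]
```

View pics/crop.png

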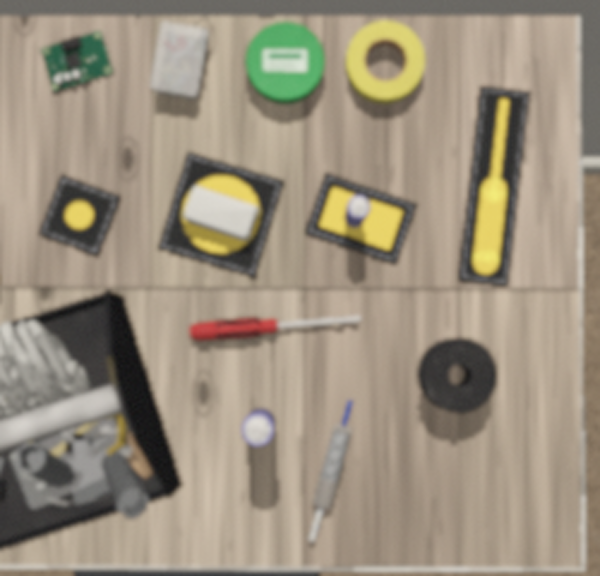

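The crop confirms it. The cell on the charger pad measures about 15 mm across with its top at 70 mm. The other one is 28 mm across and 91 mm tall, so it's the decoy. Next I raise the arm and turn the wrist.

Request:
arm_command(increments=[0, 0, -35, 7, 60, 0, 0, -35, 7, 60, 0, 0, -35, 7, 60, 0, 0, -35, 7, 60, 0, 0, 0, 7, 60, 0, 0, 0, 7, 60, 0, 0, 0, 7, 60, 0, 0, 0, 7, 60], grip_force=30)

```text
clock: 1.27
tool_pos: [0.209, 0.5346, 0.3889]
tool_rot: [-3.14, 0.002, 1.768]
ft_force: [-0.7, -0.5, -0.1]
finger_gap: 0.0654
```

```bash
cat >> h.py <<'E'
def go(x,y,z=None,yaw=None):
    s=bot.state(); P=s["tool_pos"]; w=s["tool_rot"][2]
    z=P[2] if z is None else z
    R=cv2.Rodrigues(np.array([0,0,w]))[0]@np.diag([1,-1,-1.])
    d=R.T@(np.array([x,y,z])-P)*1000
    t=0 if yaw is None else (np.degrees(w)-yaw+180)%360-180
    print("at",np.round(P,4),"rot",np.round(np.degrees(s["tool_rot"]),1),"clk",round(s["clock"],2),"gap",round(s["finger_gap"],4),"| tool shift mm",np.round(d,1),"turn",round(t,1))
E
python3 - <<'E'
from h import *
go(0.49,-0.05,0.36,70); print(bot.state()["joints"])
E
```

```text
at [0.209  0.5346 0.3889] rot [-1.799e+02  1.000e-01  1.013e+02] clk 1.27 gap 0.0654 | tool shift mm [-628.3  160.8   28.9] turn 31.3
[1.12442968e+00 2.32155864e-01 1.25077963e+00 2.64701332e-06
 1.66115773e+00 9.26907482e-01]
```

Request:
arm_command(increments=[-39, 10, 0, 0, 60, -39, 10, 0, 0, 60, -39, 10, 0, 0, 60, -39, 10, 0, 0, 60, -39, 10, 0, 0, 60, -39, 10, 0, 0, 60, -39, 10, 0, 0, 60, -39, 10, 0, 0, 60])

```text
clock: 1.93
tool_pos: [0.3489, 0.2418, 0.3876]
tool_rot: [3.14, -0.003, 1.777]
ft_force: [1.5, 0.4, 0.1]
finger_gap: 0.0652
```

```bash
python3 - <<'E'
from h import *
go(0.47,-0.05,0.36,70)
E
```

```text
at [0.3489 0.2418 0.3876] rot [179.9  -0.2 101.8] clk 1.93 gap 0.0652 | tool shift mm [-310.4   58.9   27.6] turn 31.8
```

Request:
arm_command(increments=[-39, 7, 0, 0, 60, -39, 7, 0, 0, 60, -39, 7, 0, 0, 60, -39, 7, 0, 0, 60, -39, 7, 0, 0, 60, -39, 7, 0, 0, 60, -39, 7, 0, 0, 60, -39, 7, 0, 0, 60])

```text
clock: 2.6
tool_pos: [0.4692, -0.0679, 0.3896]
tool_rot: [3.131, -0.003, 1.777]
ft_force: [0.4, 1.3, -0.2]
finger_gap: 0.0657
```

Request:
arm_command(increments=[0, 0, 7, 7, 60, 0, 0, 7, 7, 60, 0, 0, 7, 7, 60, 0, 0, 7, 7, 60, 0, 0, 0, 4, 60, 0, 0, 0, 0, 60])

```text
clock: 3.1
tool_pos: [0.4732, -0.0805, 0.3598]
tool_rot: [3.131, -0.004, 1.193]
ft_force: [-0.0, -0.3, -0.0]
finger_gap: 0.0653
```

```bash
python3 - <<'E'
from h import *
go(0.538,-0.2,0.36,70)
p=camera("wrist"); cv2.imwrite("pics/w1.png",p["frame"][:,:,::-1])
print(p["R"],-p["R"].T@p["t"])
for q in ["cell_center","charger_center","reel_center","driver_grip","pad_cell","pad_charger","pad_reel","pad_driver"]:
    for r in spotter.trace(q,p)[:2]:
        c,u,v=cloud(p,r["region"])
        print(q,round(r["score"],2),np.round(r["location"]),r["region"].sum(),"cloud",np.round(c.mean(0),4), [np.round(a,1) for a in rect(c)])
E
```

```text
at [ 0.4732 -0.0805  0.3598] rot [179.4  -0.3  68.4] clk 3.1 gap 0.0653 | tool shift mm [-87.2 104.3  -0.2] turn -1.6
[[ 0.9292537  -0.3693063   0.01002065]
 [-0.35296733 -0.87947846  0.31926744]
 [-0.10909453 -0.30021741 -0.94761168]] [ 0.50188739 -0.00148152  0.49209537]
cell_center 0.95 [410. 250.] 460 cloud [ 0.538  -0.1884  0.0506] [array([ 535.1, -205.5]), array([45.8, 17. ]), np.float64(76.6)]
cell_center 0.74 [246. 247.] 950 cloud [ 0.3677 -0.1101  0.0632] [array([ 352.6, -124.1]), array([55.9, 30.6]), np.float64(35.7)]
charger_center 0.71 [377. 154.] 1293 cloud [ 0.5399 -0.0771  0.0224] [array([540.2, -78.3]), array([57.7, 29. ]), np.float64(71.2)]
charger_center 0.27 [332. 335.] 2114 cloud [ 0.4072 -0.2715  0.0311] [array([ 405.2, -276.9]), array([61.5, 60.2]), np.float64(67.9)]
reel_center 0.93 [334. 334.] 2121 cloud [ 0.4071 -0.2714  0.0309] [array([ 405.7, -276.6]), array([60.9, 60.8]), np.float64(2.2)]
driver_grip 0.65 [308. 199.] 1034 cloud [ 0.4447 -0.1025  0.0132] [array([ 445.2, -127.6]), array([ 20.1, 149.7]), np.float64(4.6)]
pad_cell 0.66 [336.  54.] 2883 cloud [0.5402 0.0433 0.0031] [array([540.5,  43. ]), array([58.2, 58.2]), np.float64(69.2)]
pad_cell 0.41 [332. 332.] 2063 cloud [ 0.4069 -0.2711  0.0312] [array([ 403.3, -284.8]), array([77.9, 60.2]), np.float64(76.7)]
pad_charger 0.87 [397. 231.] 2198 cloud [ 0.5371 -0.1943  0.0036] [array([ 537.5, -199.6]), array([87.8, 56.8]), np.float64(72.1)]
pad_reel 0.93 [365. 156.] 3940 cloud [ 0.5417 -0.0763  0.0033] [array([541.4, -78.5]), array([87.8, 88. ]), np.float64(73.3)]
pad_driver 0.9 [459. 306.] 3115 cloud [ 0.5739 -0.3091  0.006 ] [array([ 577.4, -214. ]), array([249.5, 170.5]), np.float64(83.8)]
```

View pics/w1.png

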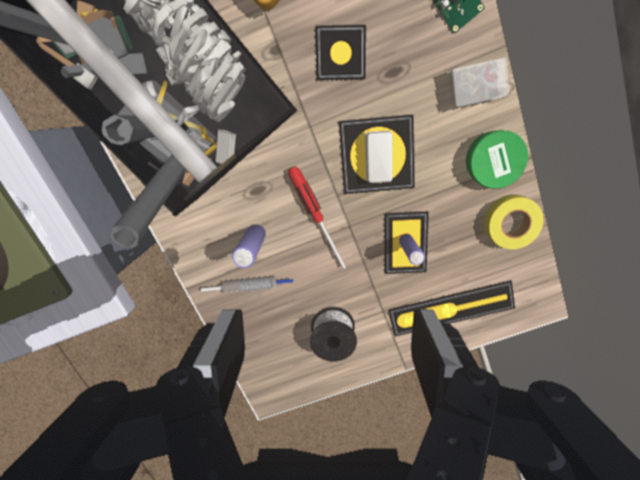

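The wrist view shows the cell at (410,250) on the charger pad, the decoy cell (250,245), the empty cell pad (340,52), the charger (378,155), the driver (318,215), the reel (334,334) and the driver pad (455,307). It agrees with the top camera to about 4 mm. Next I move over the cell and look again from close up.

Request:
arm_command(increments=[-29, 35, 0, 0, 100, -29, 35, 0, 0, 100, -29, 34, 0, -1, 100, 0, 0, 40, 0, 100, 0, 0, 40, 0, 100, 0, 0, 40, 0, 100, 0, 0, 30, 0, 100, 0, 0, 0, 0, 100])

```text
clock: 4.22
tool_pos: [0.5476, -0.2012, 0.2123]
tool_rot: [3.111, -0.004, 1.222]
ft_force: [-1.3, 0.8, -0.2]
finger_gap: 0.0519
```

```bash
cat >> h.py <<'E'
def look(cam,qs,name=None,k=1):
    p=camera(cam)
    if name: cv2.imwrite(f"pics/{name}.png",p["frame"][:,:,::-1])
    for q in qs:
        for r in spotter.trace(q,p)[:k]:
            c,u,v=cloud(p,r["region"])
            if not len(c): print(q,"nodepth"); continue
            zt=np.percentile(c[:,2],95); t=c[c[:,2]>zt-0.006]
            print(q,round(r["score"],2),np.round(r["location"]),r["region"].sum(),"med",np.round(np.median(c,0),4), [np.round(a,1) for a in rect(c)],"top",np.round(zt,4),[np.round(a,1) for a in rect(t)])
    return p
E
python3 - <<'E'
from h import *
look("wrist",["cell_center","pad_charger"],"w2"); go(0.537,-0.197,0.05,70)
look("top",["cell_center","pad_charger"])
E
```

```text
cell_center 0.75 [311. 215.] 925 med [ 0.5409 -0.189   0.0671] [array([ 535., -202.]), array([38.8, 21.8]), np.float64(63.4)] top 0.0694 [array([ 539.2, -192.9]), array([18.2, 17.3]), np.float64(69.5)]
pad_charger 0.67 [314. 192.] 5099 med [ 0.5409 -0.1919  0.0033] [array([ 538. , -198.4]), array([84.3, 56.6]), np.float64(70.9)] top 0.0045 [array([ 538. , -198.4]), array([84.3, 56.6]), np.float64(70.9)]
at [ 0.5517 -0.2027  0.2197] rot [177.5  -0.2  70. ] clk 4.37 gap 0.0518 | tool shift mm [  0.3 -15.7 169.7] turn 0.0
cell_center 0.67 [308. 287.] 152 med [ 0.3655 -0.1197  0.0882] [array([ 364.4, -118.8]), array([21. , 23.5]), np.float64(45.3)] top 0.0906 [array([ 364.4, -118.7]), array([21. , 23.4]), np.float64(45.3)]
pad_charger 0.94 [341. 198.] 711 med [ 0.5366 -0.188   0.003 ] [array([ 524.3, -198.5]), array([90. , 86.1]), np.float64(72.9)] top 0.007 [array([ 524.3, -198.1]), array([89.1, 86. ]), np.float64(72.8)]
```

View pics/w2.png

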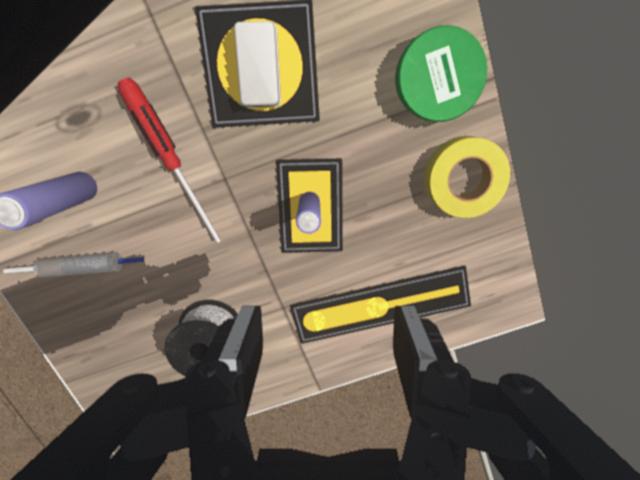

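```bash
cat >> h.py <<'E'
from scipy.spatial.transform import Rotation as Ro
def go(x,y,z=None,yaw=None):
    s=bot.state(); P=s["tool_pos"]
    z=P[2] if z is None else z
    R=Ro.from_euler("xyz",s["tool_rot"]).as_matrix()
    d=R.T@(np.array([x,y,z])-P)*1000
    w=np.degrees(s["tool_rot"][2])
    t=0 if yaw is None else (w-yaw+180)%360-180
    print("at",np.round(P,4),"rot",np.round(np.degrees(s["tool_rot"]),1),"clk",round(s["clock"],2),"gap",round(s["finger_gap"],4),"| tool shift mm",np.round(d,1),"turn",round(t,1),"F",np.round(s["ft_force"],1))
E
python3 -c "
from h import *
go(.539,-.194,.12,70); go(.539,-.194,.03,70)"
```

```text
at [ 0.5528 -0.203   0.2216] rot [ 1.773e+02 -1.000e-01  7.000e+01] clk 4.52 gap 0.0518 | tool shift mm [  3.5 -20.9 100.7] turn 0.0 F [-0.6 -0.7  0.6]
at [ 0.5528 -0.203   0.2216] rot [ 1.773e+02 -1.000e-01  7.000e+01] clk 4.52 gap 0.0518 | tool shift mm [  3.3 -25.2 190.6] turn 0.0 F [-0.6 -0.7  0.6]
```

Request:
arm_command(increments=[1, -5, 20, 0, 100, 1, -5, 25, 0, 100, 1, -5, 25, 0, 100, 0, -5, 20, 0, 100, 0, 0, 8, 0, 100, 0, 0, 3, 0, 100, 0, 0, 0, 0, 100])

```text
clock: 5.1
tool_pos: [0.5521, -0.199, 0.1345]
tool_rot: [3.058, 0.0, 1.225]
ft_force: [0.3, 0.2, 0.2]
finger_gap: 0.0516
```

```bash
python3 - <<'E'
from h import *
go(.539,-.194,.03,70)
look("wrist",["cell_center"],"w3"); go(0.539,-0.194,0.03,70)
E
```

```text
at [ 0.5521 -0.199   0.1345] rot [175.2   0.   70.2] clk 5.1 gap 0.0516 | tool shift mm [  0.3 -22.7 103. ] turn 0.2 F [0.3 0.2 0.2]
cell_center 0.94 [291. 252.] 1836 med [ 0.5409 -0.1879  0.063 ] [array([ 537. , -202.8]), array([38.6, 24.9]), np.float64(61.9)] top 0.0692 [array([ 539.3, -192.5]), array([17.9, 17.8]), np.float64(20.9)]
at [ 0.553  -0.1995  0.1355] rot [175.1   0.   70.2] clk 5.2 gap 0.0519 | tool shift mm [  0.4 -24.  103.8] turn 0.2 F [-0.1  0.5  0.4]
```

View pics/w3.png

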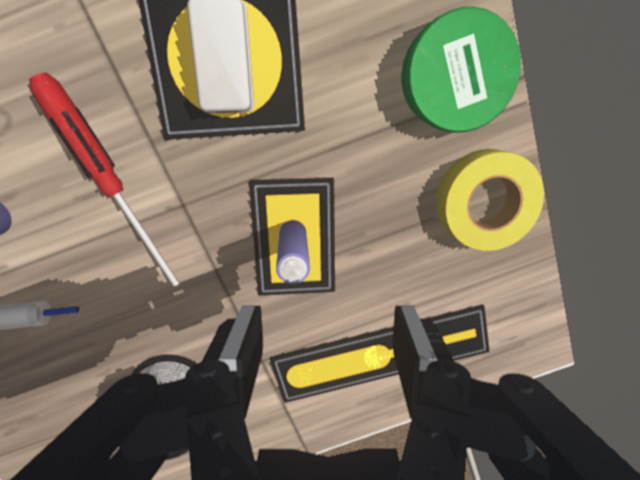

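Request:
arm_command(increments=[0, 0, 0, 0, 100, 0, 0, 0, 0, 100, 0, 0, 0, 0, 100, 0, 0, 0, 0, 100])

```text
clock: 5.53
tool_pos: [0.5562, -0.2009, 0.14]
tool_rot: [3.047, 0.001, 1.225]
ft_force: [-0.5, 0.3, 0.4]
finger_gap: 0.0523
```

Request:
arm_command(increments=[0, -24, 0, 0, 100, 0, 0, 0, 0, 100])

```text
clock: 5.7
tool_pos: [0.5341, -0.193, 0.1382]
tool_rot: [3.046, 0.001, 1.225]
ft_force: [-1.0, 0.7, -0.3]
finger_gap: 0.052
```

Request:
arm_command(increments=[0, 0, -20, 0, 100, 0, 0, -20, 0, 100, 0, 0, -20, 0, 100, 0, 0, 0, 0, 100])

```text
clock: 6.03
tool_pos: [0.5266, -0.1903, 0.1989]
tool_rot: [3.051, 0.001, 1.224]
ft_force: [1.2, -0.3, 1.0]
finger_gap: 0.0516
```

Request:
arm_command(increments=[0, 0, 0, 0, 100, 0, 0, 0, 0, 100])

```text
clock: 6.2
tool_pos: [0.5272, -0.1905, 0.1997]
tool_rot: [3.048, 0.001, 1.224]
ft_force: [0.2, 0.7, -0.3]
finger_gap: 0.0518
```

Request:
arm_command(increments=[0, 0, 0, 0, 100, 0, 0, 0, 0, 100, 0, 0, 0, 0, 100, 0, 0, 0, 0, 100])

```text
clock: 6.53
tool_pos: [0.5258, -0.1899, 0.1963]
tool_rot: [3.054, 0.0, 1.224]
ft_force: [0.0, -0.5, 0.1]
finger_gap: 0.0519
```

Request:
arm_command(increments=[0, 0, -41, 0, 100, 0, 0, -41, 0, 100, 0, 0, -41, 0, 100, 0, 0, -41, 0, 100, 0, 0, 0, 0, 100, 0, 0, 0, 0, 100])

```text
clock: 7.03
tool_pos: [0.5097, -0.1839, 0.3595]
tool_rot: [3.07, -0.001, 1.224]
ft_force: [-0.2, -0.3, -1.1]
finger_gap: 0.0524
```

```bash
python3 - <<'E'
from h import *
s=bot.state(); print(s["joints"],s["dq"],s["joint_torque"]); go(.539,-.194,.2,70)
E
```

```text
[-0.42872466  0.15333869  1.42490218  0.00682045  1.49255522 -0.08217642] [ 0.00016645 -0.04596407 -0.09334181  0.00135471  0.02642191  0.00114455] [ 4.79678542e-02 -4.13101101e+01 -3.02910948e+01  4.87515307e-02
 -5.04154991e-01  8.31939565e-05]
at [ 0.5097 -0.1839  0.3595] rot [ 1.759e+02 -1.000e-01  7.010e+01] clk 7.03 gap 0.0524 | tool shift mm [  0.3  19.6 161.3] turn 0.1 F [-0.2 -0.3 -1.1]
```

Request:
arm_command(increments=[0, 0, 10, 0, 100, 0, 0, 10, 0, 100, 0, 0, 10, 0, 100, 0, 0, 10, 0, 100, 0, 0, 10, 0, 100, 0, 0, 10, 0, 100, 0, 0, 10, 0, 100, 0, 0, 10, 0, 100])

```text
clock: 7.7
tool_pos: [0.5096, -0.1832, 0.2603]
tool_rot: [3.09, -0.003, 1.224]
ft_force: [0.6, -0.3, 0.4]
finger_gap: 0.0518
```

```bash
python3 - <<'E'
from h import *
s=bot.state(); print(s["joints"],s["dq"]); go(.539,-.194,.2,70)
E
```

```text
[-0.42763644  0.22025429  1.5851522   0.00697119  1.2845135  -0.08240896] [ 0.00373295  0.13516352  0.25016906  0.00129265 -0.31933357  0.00237853]
at [ 0.5096 -0.1832  0.2603] rot [ 1.77e+02 -1.00e-01  7.01e+01] clk 7.7 gap 0.0518 | tool shift mm [-0.3 28.2 61.9] turn 0.1 F [ 0.6 -0.3  0.4]
```

Request:
arm_command(increments=[0, 5, 8, 0, 100, 0, 5, 8, 0, 100, 0, 5, 7, 0, 100, 0, 5, 6, 0, 100, 0, 4, 5, 0, 100, 0, 2, 4, 0, 100, 0, 1, 3, 0, 100, 0, 0, 1, 0, 100])

```text
clock: 8.37
tool_pos: [0.5347, -0.1916, 0.2038]
tool_rot: [3.109, -0.004, 1.224]
ft_force: [-0.3, -0.3, 0.6]
finger_gap: 0.0518
```

```bash
python3 - <<'E'
from h import *
go(.539,-.194,.03,70)
E
```

```text
at [ 0.5347 -0.1916  0.2038] rot [178.1  -0.2  70.1] clk 8.37 gap 0.0518 | tool shift mm [ -1.5  -0.9 173.9] turn 0.1 F [-0.3 -0.3  0.6]
```

Request:
arm_command(increments=[0, 0, 10, 0, 100, 0, 0, 12, 0, 100, 0, 0, 12, 0, 100, 0, 0, 12, 0, 100, 0, 0, 10, 0, 100, 0, 0, 10, 0, 100, 0, 0, 8, 0, 100, 0, 0, 6, 0, 100])

```text
clock: 9.03
tool_pos: [0.54, -0.1934, 0.1227]
tool_rot: [3.098, -0.003, 1.224]
ft_force: [0.6, -0.2, 0.7]
finger_gap: 0.0518
```

```bash
python3 - <<'E'
from h import *
go(.539,-.193,.03,70)
p=look("wrist",["cell_center"],"w4")
E
```

```text
at [ 0.54   -0.1934  0.1227] rot [177.5  -0.2  70.1] clk 9.03 gap 0.0518 | tool shift mm [-0.3 -5.2 92.6] turn 0.1 F [ 0.6 -0.2  0.7]
cell_center 0.75 [322. 262.] 2028 med [ 0.5406 -0.1875  0.0627] [array([ 536.2, -208.7]), array([50.6, 24. ]), np.float64(69.1)] top 0.0693 [array([ 539.5, -192.5]), array([17.9, 17.9]), np.float64(22.5)]
```

View pics/w4.png

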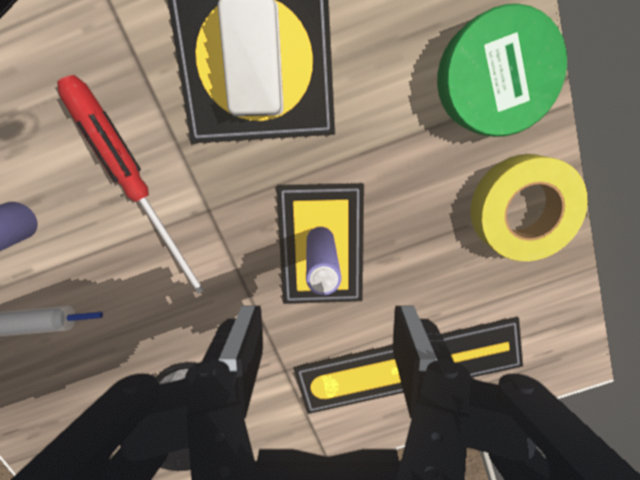

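Request:
arm_command(increments=[0, -1, 12, 0, 100, 0, -1, 12, 0, 100, 0, -1, 12, 0, 100, 0, -1, 10, 0, 100, 0, -1, 8, 0, 100, 0, 0, 6, 0, 100, 0, 0, 4, 0, 100, 0, 0, 2, 0, 100])

```text
clock: 9.8
tool_pos: [0.5419, -0.1942, 0.0576]
tool_rot: [3.088, -0.002, 1.224]
ft_force: [-0.0, -0.6, -0.6]
finger_gap: 0.0519
```

```bash
python3 - <<'E'
from h import *
go(.539,-.193,.03,70)
E
```

```text
at [ 0.5419 -0.1942  0.0576] rot [ 1.77e+02 -1.00e-01  7.01e+01] clk 9.8 gap 0.0519 | tool shift mm [ 0.1 -4.6 27.4] turn 0.1 F [-0.  -0.6 -0.6]
```

Request:
arm_command(increments=[0, -2, 7, 0, 100, 0, -1, 7, 0, 100, 0, -1, 6, 0, 100, 0, 0, 3, 0, 100, 0, 0, 1, 0, 100])

```text
clock: 10.22
tool_pos: [0.54, -0.1935, 0.0317]
tool_rot: [3.086, -0.002, 1.224]
ft_force: [-0.2, 0.1, 1.0]
finger_gap: 0.0519
```

```bash
python3 - <<'E'
from h import *
go(.539,-.193,.03,70)
p=look("wrist",[],"w5")
E
```

```text
at [ 0.54   -0.1935  0.0317] rot [ 1.768e+02 -1.000e-01  7.010e+01] clk 10.22 gap 0.0519 | tool shift mm [ 0.1 -1.2  1.6] turn 0.1 F [-0.2  0.1  1. ]
```

View pics/w5.png

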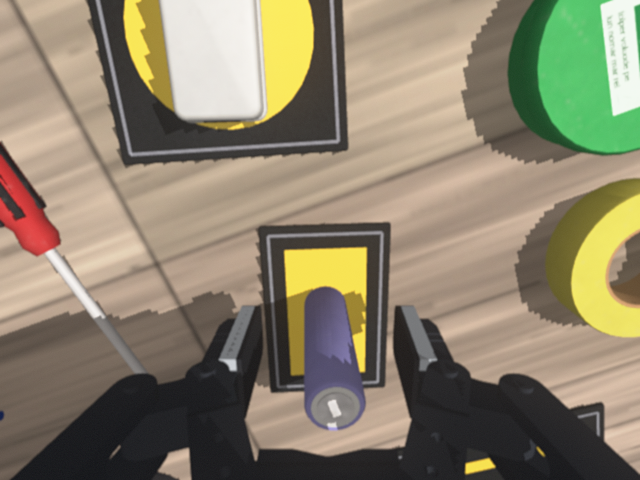

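Request:
arm_command(increments=[0, 0, 0, 0, 170, 0, 0, 0, 0, 200, 0, 0, 0, 0, 220, 0, 0, 0, 0, 235, 0, 0, 0, 0, 235, 0, 0, 0, 0, 235], grip_force=25)

```text
clock: 10.77
tool_pos: [0.5407, -0.1938, 0.0324]
tool_rot: [3.085, -0.002, 1.224]
ft_force: [0.4, 0.2, -0.3]
finger_gap: 0.0175
```

```bash
python3 - <<'E'
from h import *
go(.539,-.193,.03,70)
p=look("wrist",["cell_center"],"w6")
E
```

```text
at [ 0.5407 -0.1938  0.0324] rot [ 1.768e+02 -1.000e-01  7.010e+01] clk 10.77 gap 0.0175 | tool shift mm [ 0.2 -2.   2.3] turn 0.1 F [ 0.4  0.2 -0.3]
cell_center 0.6 [330. 365.] 6911 med [ 0.5406 -0.1864  0.0595] [array([ 538.6, -191.4]), array([20., 18.]), np.float64(34.2)] top 0.0701 [array([ 538.1, -191.8]), array([18.6, 18. ]), np.float64(36.1)]
```

View pics/w6.png

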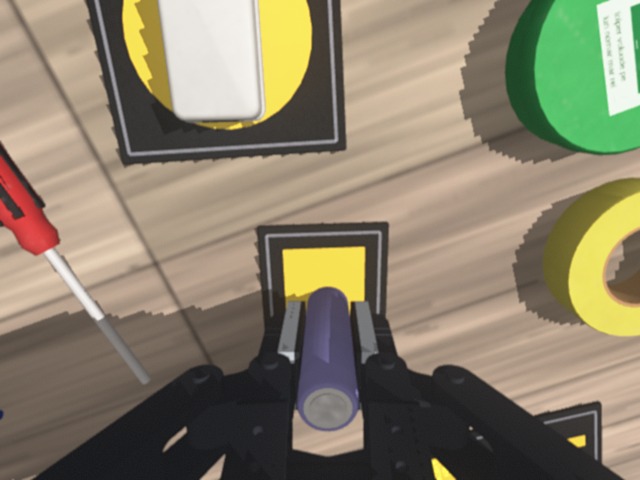

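Cell gripped at a gap of 17.5 mm. Before crossing to pad_cell I check how tall the tote is beside it.

Request:
arm_command(increments=[0, 0, -6, 0, 235, 0, 0, -10, 0, 235, 0, 0, -15, 0, 235, 0, 0, -20, 0, 235, 0, 0, -20, 0, 235, 0, 0, -20, 0, 235, 0, 0, -15, 0, 235, 0, 0, -8, 0, 235])

```text
clock: 11.53
tool_pos: [0.5321, -0.1908, 0.1535]
tool_rot: [3.09, -0.003, 1.224]
ft_force: [0.2, -0.2, -0.6]
finger_gap: 0.0176
```

```bash
python3 - <<'E'
from h import *
go(.54,.042,.12,70)
p=camera("top"); c,u,v=cloud(p)
for x0 in np.arange(.36,.6,.03):
    row=[]
    for y0 in np.arange(-.06,.2,.03):
        m=(abs(c[:,0]-x0)<.015)&(abs(c[:,1]-y0)<.015)
        row.append(round(float(c[m,2].max()),2) if m.any() else None)
    print(round(x0,2),row)
cv2.imwrite("pics/t2.png",p["frame"][:,:,::-1])
E
```

```text
at [ 0.5321 -0.1908  0.1535] rot [ 1.77e+02 -1.00e-01  7.01e+01] clk 11.53 gap 0.0176 | tool shift mm [221.6 -73.3  30.3] turn 0.1 F [ 0.2 -0.2 -0.6]
0.36 [0.69, 0.17, 0.06, None, 0.16, 0.16, 0.16, 0.16, 0.01]
0.39 [0.64, 0.16, None, 0.11, 0.16, 0.12, 0.12, 0.09, 0.01]
0.42 [0.02, 0.0, None, 0.13, 0.14, 0.14, 0.13, 0.08, 0.08]
0.45 [0.02, 0.0, None, 0.12, 0.13, 0.11, 0.07, 0.04, 0.04]
0.48 [0.0, None, 0.07, 0.07, 0.0, 0.0, 0.04, 0.04, 0.05]
0.51 [0.0, None, 0.0, 0.01, 0.01, 0.0, 0.04, 0.05, 0.04]
0.54 [None, 0.0, 0.01, 0.01, 0.01, 0.01, 0.12, 0.12, 0.12]
0.57 [None, 0.0, 0.0, 0.01, 0.01, 0.0, 0.12, 0.12, 0.12]
```

View pics/t2.png

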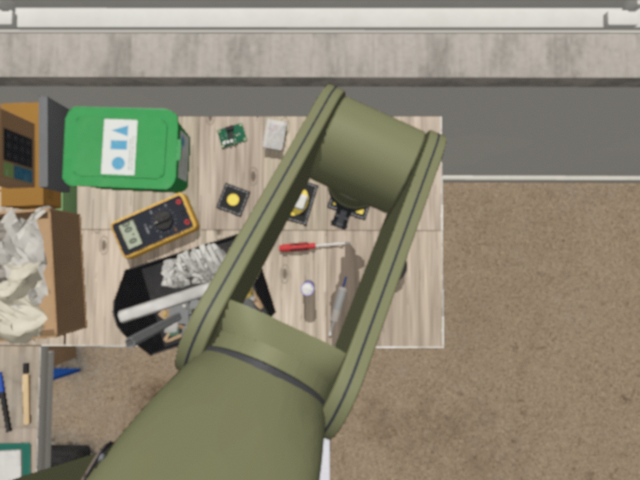

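Request:
arm_command(increments=[12, -4, 0, 0, 235, 24, -8, 0, 0, 235, 34, -11, 0, 0, 235, 36, -12, 0, 0, 235, 34, -11, 0, 0, 235, 28, -9, 0, 0, 235, 18, -6, 0, 0, 235, 8, -3, 0, 0, 235])

```text
clock: 12.25
tool_pos: [0.5358, 0.0229, 0.1476]
tool_rot: [3.092, -0.002, 1.215]
ft_force: [0.5, -0.5, -0.5]
finger_gap: 0.0176
```

```bash
python3 - <<'E'
from h import *
go(.54,.042,.12,70)
p=look("wrist",["pad_cell","cell_center"],"w7")
go(.54,.042,.12,70)
E
```

```text
at [0.5358 0.0229 0.1476] rot [ 1.771e+02 -1.000e-01  6.960e+01] clk 12.25 gap 0.0176 | tool shift mm [19.4 -4.1 27.5] turn -0.4 F [ 0.5 -0.5 -0.5]
pad_cell 0.6 [313. 201.] 6068 med [0.5403 0.0443 0.0033] [array([540.1,  42.6]), array([56.1, 56.4]), np.float64(69.5)] top 0.0044 [array([540.1,  42.6]), array([56.1, 56.4]), np.float64(69.5)]
cell_center 0.95 [329. 366.] 7056 med [0.5359 0.0301 0.1747] [array([514. , -64.3]), array([199.7,  40.3]), np.float64(70.7)] top 0.1854 [array([533.6,  24.6]), array([18.1, 18.8]), np.float64(1.4)]
at [0.5363 0.0202 0.148 ] rot [177.1  -0.   69.6] clk 12.4 gap 0.0177 | tool shift mm [21.7 -5.6 27.8] turn -0.4 F [ 0.4 -0.1 -0.4]
```

View pics/w7.png

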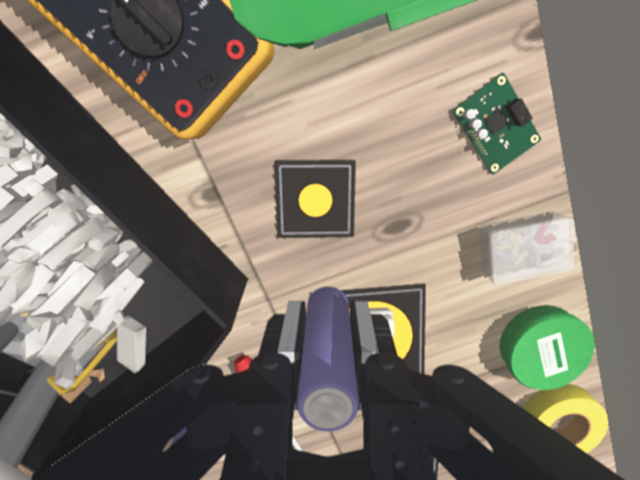

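```bash
python3 - <<'E'
from h import *
go(.541,.041,.06,70)
E
```

```text
at [0.5363 0.0202 0.148 ] rot [177.1  -0.   69.6] clk 12.4 gap 0.0177 | tool shift mm [21.1 -7.4 87.8] turn -0.4 F [ 0.4 -0.1 -0.4]
```

Request:
arm_command(increments=[4, -1, 10, 0, 235, 4, -2, 12, 0, 235, 4, -2, 12, 0, 235, 4, -2, 12, 0, 235, 3, -2, 10, 0, 235, 1, -1, 9, 0, 235, 0, 0, 6, 0, 235, 0, 0, 4, 0, 235])

```text
clock: 13.07
tool_pos: [0.5392, 0.0326, 0.0659]
tool_rot: [3.088, 0.002, 1.202]
ft_force: [0.5, -0.6, -0.5]
finger_gap: 0.0179
```

```bash
python3 - <<'E'
from h import *
go(.541,.041,.033,70)
E
```

```text
at [0.5392 0.0326 0.0659] rot [1.769e+02 1.000e-01 6.890e+01] clk 13.07 gap 0.0179 | tool shift mm [ 8.5 -3.1 32.8] turn -1.1 F [ 0.5 -0.6 -0.5]
```

Request:
arm_command(increments=[3, -1, 6, 0, 235, 3, -1, 6, 0, 235, 3, -1, 5, 0, 235, 1, 0, 4, 0, 235, 0, 0, 3, 0, 235, 0, 0, 2, 0, 235])

```text
clock: 13.57
tool_pos: [0.5425, 0.0419, 0.0369]
tool_rot: [3.087, 0.002, 1.2]
ft_force: [0.1, -0.0, -0.6]
finger_gap: 0.0175
```

```bash
python3 - <<'E'
from h import *
go(.541,.041,.033,70)
p=look("wrist",["pad_cell","cell_center"],"w8")
E
```

```text
at [0.5425 0.0419 0.0369] rot [1.769e+02 1.000e-01 6.870e+01] clk 13.57 gap 0.0175 | tool shift mm [-1.3 -1.3  3.9] turn -1.3 F [ 0.1 -0.  -0.6]
pad_cell 0.76 [315. 270.] 7720 med [0.5446 0.0557 0.0032] [array([543.1,  49.4]), array([42.9, 56.7]), np.float64(70.0)] top 0.0042 [array([543.1,  49.4]), array([42.9, 56.7]), np.float64(70.0)]
cell_center 0.96 [327. 368.] 7082 med [0.5425 0.0492 0.0639] [array([531.7,   9.4]), array([89.7, 22.9]), np.float64(73.8)] top 0.0747 [array([540.1,  43.7]), array([18.3, 18.8]), np.float64(7.9)]
```

View pics/w8.png

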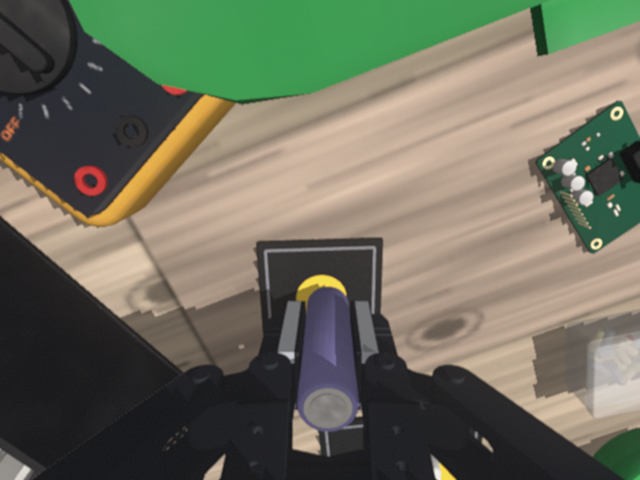

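Request:
arm_command(increments=[-1, -1, 2, 0, 235, 0, -1, 2, 0, 235, 0, 0, 1, 0, 235, 0, 0, 1, 0, 235])

```text
clock: 14.05
tool_pos: [0.5411, 0.0413, 0.0319]
tool_rot: [3.085, 0.001, 1.2]
ft_force: [-0.0, 0.3, -0.3]
finger_gap: 0.018
```

```bash
python3 - <<'E'
from h import *
go(.541,.041,.0325,70)
E
```

```text
at [0.5411 0.0413 0.0319] rot [1.767e+02 1.000e-01 6.870e+01] clk 14.05 gap 0.018 | tool shift mm [-0.3  0.  -0.6] turn -1.3 F [-0.   0.3 -0.3]
```

Request:
arm_command(increments=[0, 0, 1, 0, 235, 0, 0, 0, 0, 205, 0, 0, 0, 0, 195, 0, 0, 0, 0, 185, 0, 0, 0, 0, 175, 0, 0, 0, 0, 165, 0, 0, 0, 0, 150, 0, 0, 0, 0, 140])

```text
clock: 14.72
tool_pos: [0.5418, 0.0412, 0.0319]
tool_rot: [3.083, 0.0, 1.199]
ft_force: [-0.7, 0.9, -0.5]
finger_gap: 0.0382
```

```bash
python3 - <<'E'
from h import *
go(.541,.041,.16,70)
p=look("wrist",["pad_cell","cell_center"],"w9")
E
```

```text
at [0.5418 0.0412 0.0319] rot [176.6   0.   68.7] clk 14.72 gap 0.0382 | tool shift mm [  -0.5    6.8 -128. ] turn -1.3 F [-0.7  0.9 -0.5]
pad_cell 0.91 [317. 279.] 9919 med [0.5449 0.053  0.0032] [array([540.2,  42.8]), array([57. , 56.5]), np.float64(69.6)] top 0.0042 [array([540.2,  42.8]), array([57. , 56.5]), np.float64(69.6)]
cell_center 0.64 [333. 367.] 6957 med [0.5433 0.0478 0.0581] [array([538.2,  18.4]), array([66.7, 18.2]), np.float64(81.0)] top 0.0691 [array([542. ,  41.7]), array([18. , 18.8]), np.float64(22.6)]
```

View pics/w9.png

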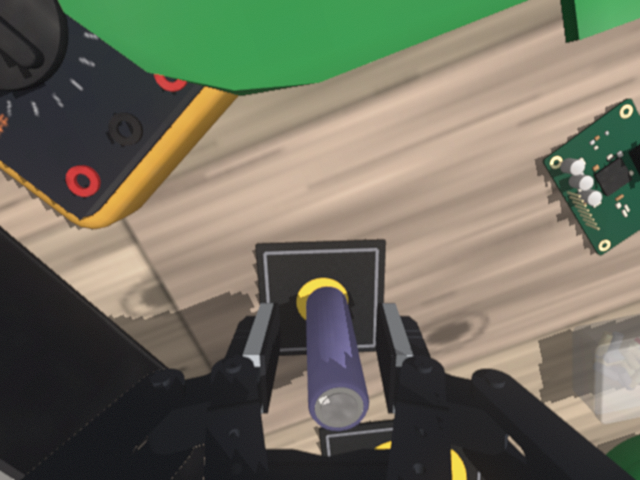

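Request:
arm_command(increments=[0, 0, -8, 0, 130, 0, 1, -14, 0, 130, 0, 1, -20, 0, 120, 0, 1, -20, 0, 100, 0, 1, -22, 0, 100, 0, 1, -20, 0, 100, 0, 0, -14, 0, 100, 0, 0, -6, 0, 100])

```text
clock: 15.53
tool_pos: [0.5369, 0.0421, 0.162]
tool_rot: [3.089, 0.003, 1.199]
ft_force: [0.4, 0.3, -0.2]
finger_gap: 0.0519
```

```bash
python3 - <<'E'
from h import *
go(.54,-.081,.14,70)
E
```

```text
at [0.5369 0.0421 0.162 ] rot [177.    0.2  68.7] clk 15.53 gap 0.0519 | tool shift mm [-113.5   46.4   24.8] turn -1.3 F [ 0.4  0.3 -0.2]
```

Request:
arm_command(increments=[-8, 3, 0, 0, 100, -15, 6, 2, 0, 100, -20, 8, 4, -1, 100, -22, 9, 5, 0, 100, -20, 9, 5, 0, 100, -16, 6, 4, 0, 100, -9, 4, 3, 0, 100, -3, 1, 1, 0, 100])

```text
clock: 16.2
tool_pos: [0.5399, -0.0865, 0.1394]
tool_rot: [3.089, 0.003, 1.223]
ft_force: [0.2, 0.3, 0.5]
finger_gap: 0.052
```

```bash
python3 - <<'E'
from h import *
p=look("wrist",["charger_center","pad_reel","cell_center","pad_charger"],"w10")
go(.54,-.080,.07,70);
E
```

```text
charger_center 0.69 [315. 219.] 4028 med [ 0.5418 -0.0755  0.023 ] [array([541.5, -78.8]), array([58. , 31.7]), np.float64(71.3)] top 0.0242 [array([541.1, -79. ]), array([57.3, 29.2]), np.float64(71.4)]
pad_reel 0.72 [254.  54.] 6089 med [0.5417 0.0341 0.0032] [array([538.7,  38.7]), array([47.8, 56.5]), np.float64(70.1)] top 0.0045 [array([538.7,  38.7]), array([47.8, 56.5]), np.float64(70.1)]
cell_center 0.89 [ 71. 391.] 5378 med [ 0.3724 -0.1085  0.0645] [array([ 369.2, -114.4]), array([261.3,  31.1]), np.float64(25.9)] top 0.0896 [array([419.5, -88.7]), array([147.4,  20.9]), np.float64(22.4)]
pad_charger 0.67 [362. 353.] 5809 med [ 0.5365 -0.1956  0.0033] [array([ 543.4, -171.3]), array([140.6,  55. ]), np.float64(75.0)] top 0.0044 [array([ 543.4, -171.3]), array([140.6,  55. ]), np.float64(75.0)]
at [ 0.5404 -0.084   0.1406] rot [1.769e+02 1.000e-01 7.020e+01] clk 16.45 gap 0.0515 | tool shift mm [ 3.7 -5.6 70.4] turn 0.2 F [ 0.4  0.4 -0.6]
```

View pics/w10.png

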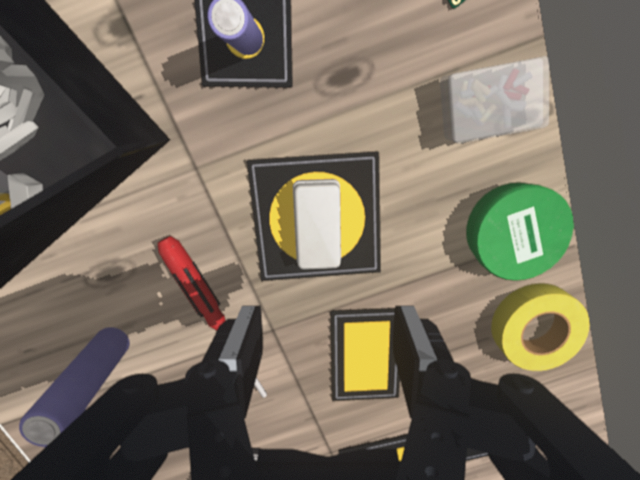

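Request:
arm_command(increments=[1, -1, 10, -1, 100, 1, -1, 12, 0, 100, 1, -1, 12, 0, 100, 0, -1, 12, 0, 100, 0, -1, 10, 0, 100, 0, 0, 8, 0, 100, 0, 0, 6, 0, 100, 0, 0, 3, 0, 100])

```text
clock: 17.12
tool_pos: [0.5423, -0.0735, 0.0642]
tool_rot: [3.082, 0.001, 1.259]
ft_force: [-0.4, 0.1, 1.3]
finger_gap: 0.0521
```

```bash
python3 - <<'E'
from h import *
go(.541,-.080,.015,71);
p=look("wrist",["charger_center","pad_reel"])
E
```

```text
at [ 0.5423 -0.0735  0.0642] rot [1.766e+02 1.000e-01 7.210e+01] clk 17.12 gap 0.0521 | tool shift mm [-6.5 -2.2 49.1] turn 1.1 F [-0.4  0.1  1.3]
charger_center 0.78 [323. 286.] 7015 med [ 0.542  -0.0731  0.023 ] [array([540.4, -78.4]), array([58.4, 30.9]), np.float64(70.2)] top 0.0241 [array([540.9, -78.9]), array([57.8, 28.9]), np.float64(71.2)]
pad_reel 0.75 [321. 234.] 17000 med [ 0.5484 -0.0654  0.0033] [array([541.5, -79.9]), array([90.7, 89.7]), np.float64(73.2)] top 0.0043 [array([541.5, -79.9]), array([90.7, 89.7]), np.float64(73.2)]
```

Request:
arm_command(increments=[-2, 0, 8, 1, 100, -2, -1, 8, 0, 100, -2, -1, 8, 0, 100, -1, 0, 7, 0, 100, 0, 0, 6, 0, 100, 0, 0, 4, 0, 100, 0, 0, 3, 0, 100, 0, 0, 1, 0, 100])

```text
clock: 17.93
tool_pos: [0.5429, -0.0827, 0.017]
tool_rot: [3.076, -0.0, 1.238]
ft_force: [0.5, -0.0, 0.8]
finger_gap: 0.0518
```

```bash
python3 - <<'E'
from h import *
go(.541,-.080,.015,71);
p=look("wrist",["charger_center"],"w11")
E
```

```text
at [ 0.5429 -0.0827  0.017 ] rot [176.3  -0.   70.9] clk 17.93 gap 0.0518 | tool shift mm [ 2.  -2.8  1.9] turn -0.1 F [ 0.5 -0.   0.8]
charger_center 0.66 [319. 321.] 12307 med [ 0.5425 -0.0725  0.023 ] [array([538.8, -87.7]), array([77.9, 34.2]), np.float64(71.6)] top 0.0241 [array([541.1, -78.8]), array([58., 29.]), np.float64(71.2)]
```

View pics/w11.png

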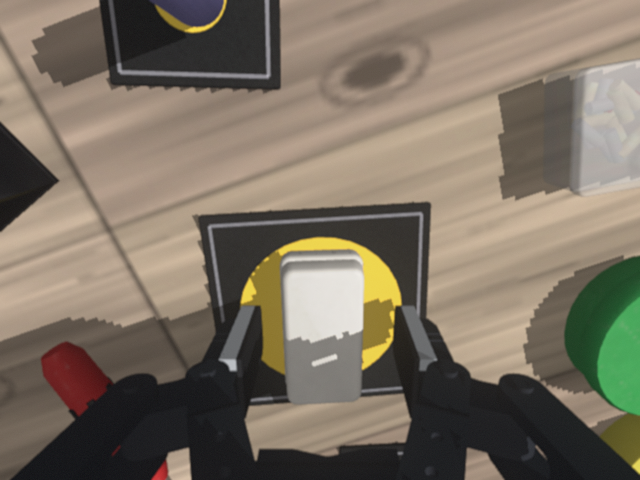

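Request:
arm_command(increments=[2, -1, 1, 0, 100, 0, 0, 1, 0, 120, 0, 0, 0, 0, 150, 0, 0, 0, 0, 180, 0, 0, 0, 0, 200, 0, 0, 0, 0, 200, 0, 0, 0, 0, 200], grip_force=35)

```text
clock: 18.62
tool_pos: [0.5441, -0.0801, 0.017]
tool_rot: [3.073, -0.001, 1.239]
ft_force: [-0.0, -0.6, -0.8]
finger_gap: 0.0304
```

```bash
python3 - <<'E'
from h import *
go(.541,-.080,.015,71);
p=look("wrist",["charger_center"],"w12")
E
```

```text
at [ 0.5441 -0.0801  0.017 ] rot [176.1  -0.   71. ] clk 18.62 gap 0.0304 | tool shift mm [-0.9 -3.1  1.8] turn -0.0 F [-0.  -0.6 -0.8]
charger_center 0.72 [325. 329.] 11980 med [ 0.5445 -0.0725  0.0239] [array([541. , -87.5]), array([76.4, 32.9]), np.float64(73.0)] top 0.0249 [array([543. , -79.4]), array([57.9, 29.1]), np.float64(70.9)]
```

View pics/w12.png

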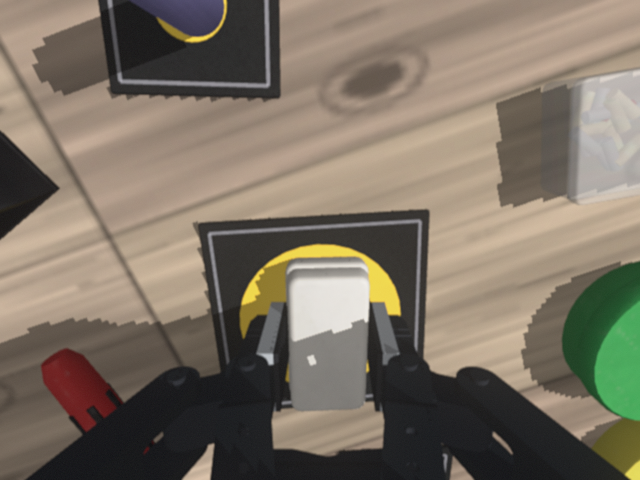

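Request:
arm_command(increments=[0, 0, -8, 0, 200, 0, 0, -14, 0, 200, 0, 0, -16, 0, 200, 0, 0, -14, 0, 200, 0, 0, -10, 0, 200, 0, 0, -5, 0, 200])

```text
clock: 19.22
tool_pos: [0.5376, -0.0783, 0.0864]
tool_rot: [3.078, -0.0, 1.238]
ft_force: [0.4, -0.1, -0.8]
finger_gap: 0.0306
```

```bash
python3 - <<'E'
from h import *
go(.539,-.1995,.07,71);
E
```

```text
at [ 0.5376 -0.0783  0.0864] rot [176.4  -0.   71. ] clk 19.22 gap 0.0306 | tool shift mm [-114.1   39.8   18.9] turn -0.0 F [ 0.4 -0.1 -0.8]
```

Request:
arm_command(increments=[-8, 3, 0, 0, 200, -15, 5, 0, 0, 200, -20, 7, 0, 0, 200, -22, 8, 0, 0, 200, -20, 7, 0, 0, 200, -16, 5, 0, 0, 200, -9, 3, 0, 0, 200, -3, 1, 0, 0, 200])

```text
clock: 19.88
tool_pos: [0.5372, -0.2048, 0.0896]
tool_rot: [3.077, 0.001, 1.243]
ft_force: [0.0, 0.3, 0.2]
finger_gap: 0.0307
```

```bash
python3 - <<'E'
from h import *
p=look("wrist",["charger_center","pad_charger"],"w13")
go(.539,-.1995,.04,71)
E
```

```text
charger_center 0.82 [327. 328.] 12141 med [ 0.5377 -0.1971  0.0964] [array([ 528.9, -243.6]), array([139. ,  51.7]), np.float64(71.6)] top 0.0974 [array([ 536.5, -204. ]), array([57.3, 29.7]), np.float64(71.1)]
pad_charger 0.72 [313. 216.] 9066 med [ 0.5419 -0.1821  0.0033] [array([ 539.1, -195. ]), array([77.9, 58. ]), np.float64(71.5)] top 0.0045 [array([ 539.1, -195. ]), array([77.9, 58. ]), np.float64(71.5)]
at [ 0.5369 -0.2026  0.0895] rot [176.3  -0.   71.3] clk 20.03 gap 0.0306 | tool shift mm [ 3.6 -2.2 49.5] turn 0.3 F [ 0.2  0.3 -0.8]
```

View pics/w13.png

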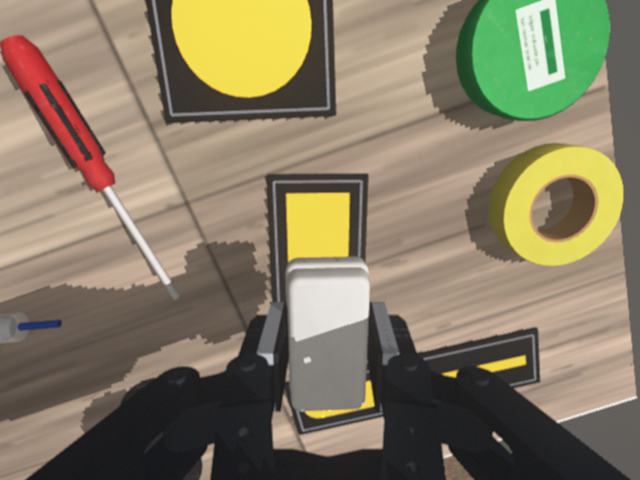

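Request:
arm_command(increments=[1, 0, 8, 0, 200, 1, -1, 10, 0, 200, 1, -1, 10, 0, 200, 1, -1, 10, 0, 200, 0, 0, 8, 0, 200, 0, 0, 5, 0, 200, 0, 0, 3, 0, 200, 0, 0, 1, 0, 200])

```text
clock: 20.7
tool_pos: [0.5372, -0.1909, 0.0275]
tool_rot: [3.083, -0.002, 1.251]
ft_force: [0.3, -0.1, -1.3]
finger_gap: 0.0304
```

```bash
python3 - <<'E'
from h import *
go(.539,-.1995,.017,71)
p=look("wrist",["charger_center","pad_charger"],"w14")
E
```

```text
at [ 0.5372 -0.1909  0.0275] rot [ 1.766e+02 -1.000e-01  7.170e+01] clk 20.7 gap 0.0304 | tool shift mm [-7.6  3.8 10.8] turn 0.7 F [ 0.3 -0.1 -1.3]
charger_center 0.78 [324. 328.] 12108 med [ 0.5377 -0.1832  0.0344] [array([ 537. , -193.2]), array([64.6, 36.7]), np.float64(71.5)] top 0.0354 [array([ 536.2, -190. ]), array([57.6, 29.1]), np.float64(71.6)]
pad_charger 0.66 [347. 249.] 6088 med [ 0.5532 -0.1685  0.0032] [array([ 538.6, -198. ]), array([84. , 56.8]), np.float64(71.8)] top 0.0042 [array([ 538.6, -198. ]), array([84. , 56.8]), np.float64(71.8)]
```

View pics/w14.png

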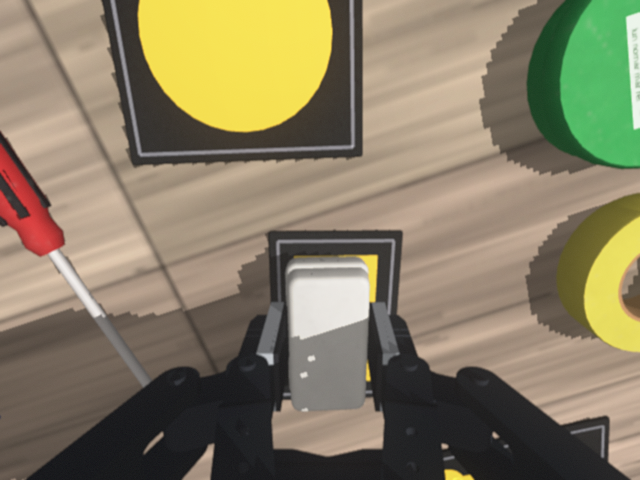

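Request:
arm_command(increments=[-2, 1, 2, 0, 200, -2, 1, 2, 0, 200, -2, 1, 2, 0, 200, -1, 0, 2, 0, 200, 0, 0, 1, 0, 200, 0, 0, 0, 0, 200])

```text
clock: 21.35
tool_pos: [0.541, -0.2018, 0.0212]
tool_rot: [3.075, -0.001, 1.25]
ft_force: [1.1, 0.7, -1.0]
finger_gap: 0.0306
```

```bash
python3 - <<'E'
from h import *
go(.540,-.1985,.017,71)
p=look("wrist",["charger_center","pad_charger"],"w15")
E
```

```text
at [ 0.541  -0.2018  0.0212] rot [ 1.762e+02 -1.000e-01  7.160e+01] clk 21.35 gap 0.0306 | tool shift mm [ 2.8 -2.3  4.1] turn 0.6 F [ 1.1  0.7 -1. ]
charger_center 0.91 [325. 329.] 12206 med [ 0.5415 -0.194   0.028 ] [array([ 537.8, -212.8]), array([83.2, 34.7]), np.float64(72.8)] top 0.0291 [array([ 540.3, -201.1]), array([57.6, 29.9]), np.float64(71.3)]
pad_charger 0.66 [305. 241.] 9207 med [ 0.5443 -0.1707  0.0033] [array([ 538.2, -198.2]), array([84.3, 57.9]), np.float64(70.5)] top 0.0043 [array([ 538.2, -198.2]), array([84.3, 57.9]), np.float64(70.5)]
```

Request:
arm_command(increments=[1, -1, 2, 0, 200, 1, 0, 2, 0, 200, 0, 0, 1, 0, 200, 0, 0, 1, 0, 200])

```text
clock: 21.83
tool_pos: [0.5413, -0.1992, 0.0161]
tool_rot: [3.075, -0.001, 1.251]
ft_force: [-5.7, 0.2, 21.4]
finger_gap: 0.0308
```

```bash
python3 - <<'E'
from h import *
go(.540,-.1985,.017,71)
p=look("wrist",["charger_center","pad_charger"],"w16")
E
```

```text
at [ 0.5413 -0.1992  0.0161] rot [ 1.762e+02 -1.000e-01  7.170e+01] clk 21.83 gap 0.0308 | tool shift mm [ 0.3 -1.4 -1. ] turn 0.7 F [-5.7  0.2 21.4]
charger_center 0.92 [326. 328.] 12036 med [ 0.5416 -0.1915  0.0231] [array([ 539.6, -202.2]), array([66.7, 33. ]), np.float64(71.8)] top 0.0241 [array([ 540.1, -198.6]), array([58.3, 29. ]), np.float64(71.6)]
```

Contact, with 21 N on the pad. The charger is 2 mm from the pad centre, so I release it.

Request:
arm_command(increments=[0, 0, -1, 0, 190, 0, 0, 0, 0, 150, 0, 0, 0, 0, 110, 0, 0, 0, 0, 100, 0, 0, -5, 0, 100, 0, 0, -12, 0, 100, 0, 0, -16, 0, 100])

```text
clock: 22.57
tool_pos: [0.5368, -0.1971, 0.0481]
tool_rot: [3.081, -0.002, 1.251]
ft_force: [1.1, 1.1, 0.7]
finger_gap: 0.0516
```

Request:
arm_command(increments=[0, 0, -20, 0, 60, 0, 0, -24, 0, 30, 0, 0, -24, 0, 0, 0, 0, -20, 0, 0, 0, 0, -12, 0, 0, 0, 0, -6, 0, 0])

```text
clock: 23.07
tool_pos: [0.5295, -0.1947, 0.16]
tool_rot: [3.083, -0.002, 1.251]
ft_force: [0.3, -0.1, -0.3]
finger_gap: 0.0855
```

```bash
python3 - <<'E'
from h import *
go(.4055,-.2775,.16,71)
p=look("wrist",["charger_center","pad_charger","reel_center","pad_driver"],"w17")
E
```

```text
at [ 0.5295 -0.1947  0.16  ] rot [ 1.767e+02 -1.000e-01  7.170e+01] clk 23.07 gap 0.0855 | tool shift mm [-117.6  -91.6   -5.6] turn 0.7 F [ 0.3 -0.1 -0.3]
charger_center 0.68 [333. 222.] 3468 med [ 0.5409 -0.1949  0.023 ] [array([ 540.7, -201.4]), array([64.2, 33.3]), np.float64(71.2)] top 0.0242 [array([ 540.4, -198. ]), array([56.6, 29.2]), np.float64(71.1)]
pad_charger 0.63 [311. 210.] 4542 med [ 0.5343 -0.1879  0.0032] [array([ 538.1, -198.4]), array([84.2, 57.1]), np.float64(71.1)] top 0.0045 [array([ 538.1, -198.4]), array([84.2, 57.1]), np.float64(71.1)]
reel_center 0.85 [221. 378.] 2794 med [ 0.4255 -0.2805  0.0396] [array([ 433.9, -257.8]), array([197.1,  30.8]), np.float64(60.5)] top 0.0411 [array([ 450., -248.]), array([161.8,  26.8]), np.float64(51.9)]
pad_driver 0.96 [390. 335.] 8122 med [ 0.5577 -0.3086  0.0033] [array([ 570.8, -267.3]), array([138.7, 170.7]), np.float64(84.7)] top 0.0043 [array([ 570.8, -267.3]), array([138.7, 170.7]), np.float64(84.7)]
```

View pics/w17.png

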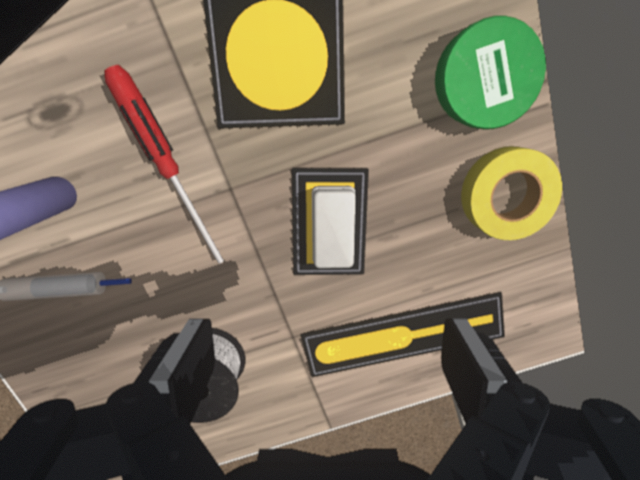

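Request:
arm_command(increments=[-7, -5, 0, 0, 0, -15, -12, 0, 0, 0, -21, -16, 0, 0, 0, -22, -17, 0, 0, 0, -20, -16, 0, 0, 0, -16, -13, 0, 0, 0, -10, -8, 0, 0, 0, -4, -3, 0, 0, 0])

```text
clock: 23.98
tool_pos: [0.3956, -0.275, 0.1414]
tool_rot: [3.107, -0.008, 1.257]
ft_force: [0.3, 0.2, 0.1]
finger_gap: 0.0852
```

```bash
python3 - <<'E'
from h import *
p=look("wrist",["reel_center"],"w18")
go(.4055,-.2775,.08,71)
E
```

```text
reel_center 0.83 [338. 241.] 8226 med [ 0.4055 -0.2736  0.04  ] [array([ 401.6, -285.1]), array([77.3, 68.9]), np.float64(40.0)] top 0.0412 [array([ 405. , -277.3]), array([61.6, 61.4]), np.float64(27.5)]
at [ 0.3968 -0.2747  0.1416] rot [178.   -0.4  72. ] clk 24.08 gap 0.0853 | tool shift mm [-0.4  7.  61.9] turn 1.0 F [ 0.7 -0.2  0.1]
```

View pics/w18.png

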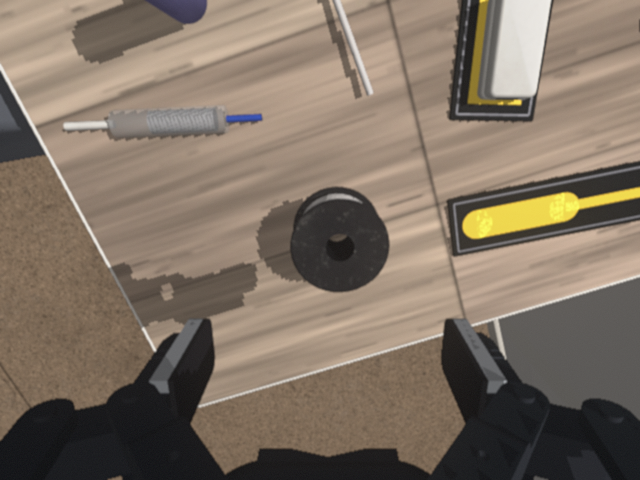

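Request:
arm_command(increments=[0, 1, 8, 0, 0, 0, 2, 10, 0, 0, 0, 2, 10, 0, 0, 0, 1, 10, 0, 0, 0, 1, 8, 0, 0, 0, 0, 5, 0, 0, 0, 0, 3, 0, 0])

```text
clock: 24.67
tool_pos: [0.4116, -0.2757, 0.0831]
tool_rot: [3.103, -0.008, 1.26]
ft_force: [0.6, 0.1, -0.3]
finger_gap: 0.0852
```

```bash
python3 - <<'E'
from h import *
p=look("wrist",["reel_center"],"w19")
go(.405,-.278,.022,71)
E
```

```text
reel_center 0.94 [314. 283.] 13702 med [ 0.406  -0.2726  0.04  ] [array([ 398.5, -290.1]), array([89.3, 73.6]), np.float64(83.9)] top 0.0411 [array([ 405.3, -277.2]), array([61.5, 61.6]), np.float64(55.5)]
at [ 0.4113 -0.2757  0.0833] rot [177.8  -0.5  72.2] clk 24.77 gap 0.0852 | tool shift mm [-4.6 -7.6 61. ] turn 1.2 F [ 0.1  0.3 -0.6]
```

View pics/w19.png

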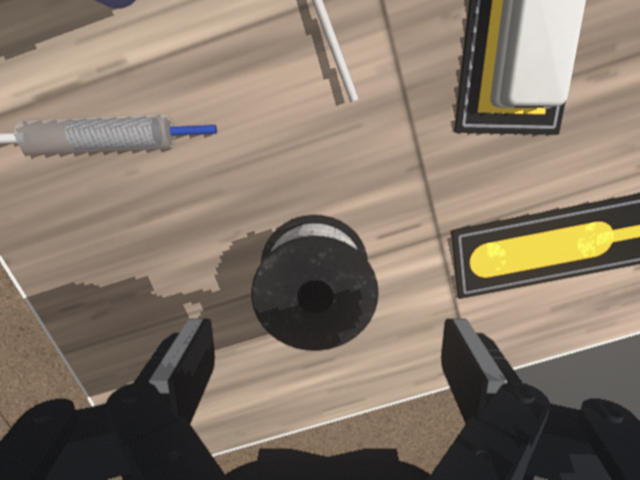

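Request:
arm_command(increments=[-1, -2, 2, 0, 0, -1, -2, 4, 1, 0, -1, -2, 6, 0, 0, -1, -1, 8, 0, 0, 0, 0, 6, 0, 0, 0, 0, 4, 0, 0, 0, 0, 2, 0, 0])

```text
clock: 25.35
tool_pos: [0.4048, -0.2786, 0.0498]
tool_rot: [3.099, -0.008, 1.24]
ft_force: [-0.8, -0.5, -0.8]
finger_gap: 0.0855
```

```bash
python3 - <<'E'
from h import *
p=look("wrist",["reel_center"],"w20")
go(.405,-.278,.022,71)
E
```

```text
reel_center 0.98 [327. 307.] 19189 med [ 0.4063 -0.2714  0.04  ] [array([ 412.4, -282.3]), array([61.4, 79.3]), np.float64(53.5)] top 0.0411 [array([ 405.4, -276.7]), array([61. , 61.5]), np.float64(73.7)]
at [ 0.4048 -0.2785  0.05  ] rot [177.6  -0.4  71.1] clk 25.45 gap 0.0853 | tool shift mm [ 0.3 -1.2 28. ] turn 0.1 F [ 1.3 -0.1 -1.2]
```

View pics/w20.png

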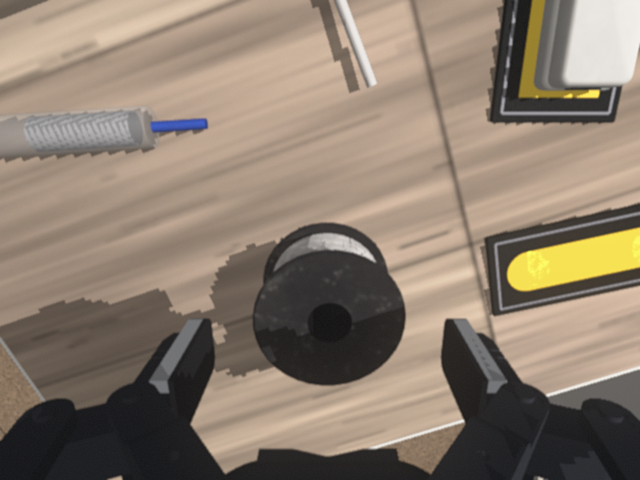

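Request:
arm_command(increments=[0, 0, 5, 0, 0, 0, 0, 6, 0, 0, 0, 0, 6, 0, 0, 0, 0, 4, 0, 0, 0, 0, 2, 0, 0, 0, 0, 1, 0, 0])

```text
clock: 25.95
tool_pos: [0.4069, -0.2793, 0.024]
tool_rot: [3.098, -0.007, 1.241]
ft_force: [-0.4, -0.2, 0.2]
finger_gap: 0.0853
```

```bash
python3 - <<'E'
from h import *
p=look("wrist",["reel_center"],"w21")
go(.405,-.278,.022,71)
E
```

```text
reel_center 0.96 [323. 340.] 27043 med [ 0.4065 -0.2705  0.04  ] [array([ 397.5, -295.4]), array([82.9, 98.5]), np.float64(1.7)] top 0.041 [array([ 405.3, -277.1]), array([61.7, 61.7]), np.float64(81.7)]
at [ 0.4069 -0.2793  0.0242] rot [177.5  -0.4  71.1] clk 26.05 gap 0.0853 | tool shift mm [ 0.6 -2.3  2.1] turn 0.1 F [ 0.5 -0.7  0.6]
```

View pics/w21.png

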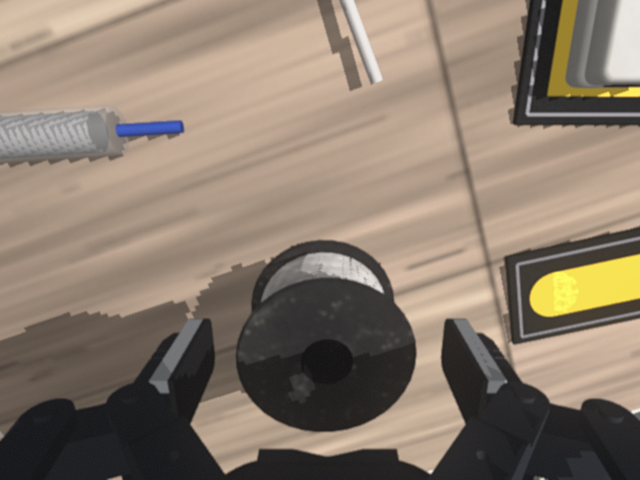

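Request:
arm_command(increments=[1, -1, 2, 0, 0, 0, 0, 2, 0, 30, 0, 0, 0, 0, 60, 0, 0, 0, 0, 90, 0, 0, 0, 0, 110, 0, 0, 0, 0, 110, 0, 0, 0, 0, 110], grip_force=60)

```text
clock: 26.63
tool_pos: [0.4062, -0.2778, 0.0215]
tool_rot: [3.097, -0.007, 1.241]
ft_force: [-0.7, 0.3, -1.9]
finger_gap: 0.0595
```

```bash
python3 - <<'E'
from h import *
p=look("wrist",["reel_center"],"w22")
go(.541,-.080,.12,71)
E
```

```text
reel_center 0.92 [324. 347.] 27757 med [ 0.4062 -0.2696  0.0404] [array([ 402.7, -297.9]), array([101.2,  78.1]), np.float64(61.3)] top 0.0414 [array([ 404.6, -276.6]), array([61.7, 60.2]), np.float64(70.7)]
at [ 0.4061 -0.2778  0.0213] rot [177.5  -0.4  71.1] clk 26.73 gap 0.0603 | tool shift mm [231.5  67.8 -94.2] turn 0.1 F [-0.5  0.2 -2.6]
```

View pics/w22.png

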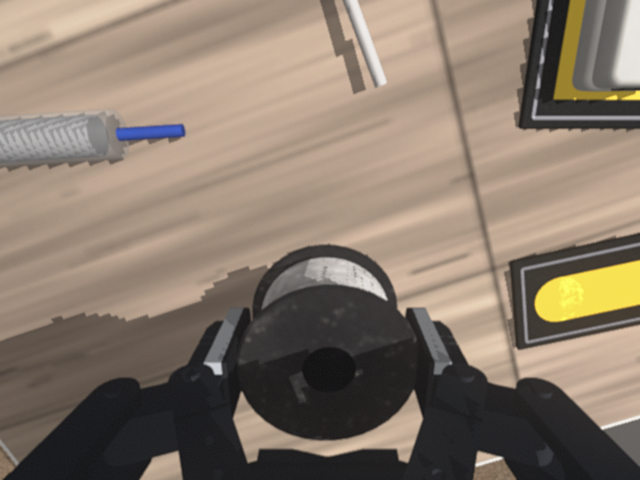

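Request:
arm_command(increments=[0, 0, -6, 0, 110, 0, 0, -12, 0, 110, 0, 0, -18, 0, 110, 0, 0, -18, 0, 110, 0, 0, -16, 0, 110, 0, 0, -10, 0, 110, 0, 0, -5, 0, 110])

```text
clock: 27.32
tool_pos: [0.3998, -0.2751, 0.1082]
tool_rot: [3.106, -0.01, 1.241]
ft_force: [0.1, 0.1, -2.2]
finger_gap: 0.06
```

Request:
arm_command(increments=[8, 2, 0, 0, 110, 18, 5, 0, 0, 110, 28, 8, 0, 0, 110, 34, 10, 0, 0, 110, 36, 11, 0, 0, 110, 34, 10, 0, 0, 110, 26, 8, 0, 0, 110, 14, 4, 0, 0, 110])

```text
clock: 27.98
tool_pos: [0.5221, -0.0999, 0.1103]
tool_rot: [3.108, -0.01, 1.23]
ft_force: [0.3, -0.3, -2.2]
finger_gap: 0.0601
```

```bash
python3 - <<'E'
from h import *
go(.543,-.080,.06,71)
p=look("wrist",["reel_center","pad_reel"],"w23")
E
```

```text
at [ 0.5221 -0.0999  0.1103] rot [178.1  -0.5  70.5] clk 27.98 gap 0.0601 | tool shift mm [25.2 11.3 50.9] turn -0.5 F [ 0.3 -0.3 -2.2]
reel_center 0.93 [326. 346.] 27566 med [ 0.5222 -0.0918  0.1292] [array([ 502.7, -160. ]), array([188.6, 102.3]), np.float64(65.4)] top 0.1303 [array([520.6, -98.8]), array([62.1, 60. ]), np.float64(70.5)]
pad_reel 0.69 [344. 191.] 17816 med [ 0.5464 -0.0703  0.0034] [array([541.5, -79.1]), array([88.9, 90.1]), np.float64(73.7)] top 0.0045 [array([541.5, -79.1]), array([88.9, 90.1]), np.float64(73.7)]
```

View pics/w23.png

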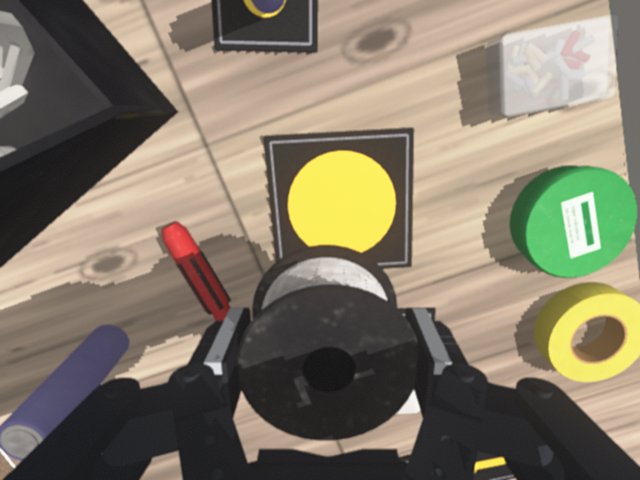

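Request:
arm_command(increments=[3, 2, 6, 0, 110, 4, 2, 8, 0, 110, 4, 2, 8, 0, 110, 3, 2, 8, 0, 110, 2, 1, 7, 0, 110, 1, 0, 5, 0, 110, 0, 0, 3, 0, 110, 0, 0, 1, 0, 110])

```text
clock: 28.8
tool_pos: [0.5332, -0.0897, 0.0567]
tool_rot: [3.116, -0.007, 1.226]
ft_force: [-0.9, 0.3, -2.2]
finger_gap: 0.0599
```

```bash
python3 - <<'E'
from h import *
p=look("wrist",["reel_center","pad_reel"],"w24")
go(.543,-.080,.03,71)
E
```

```text
reel_center 0.64 [325. 349.] 27513 med [ 0.5334 -0.0817  0.0756] [array([ 527.9, -122.2]), array([124.6,  94.2]), np.float64(61.3)] top 0.0767 [array([531.9, -88.8]), array([61.8, 59.9]), np.float64(69.6)]
pad_reel 0.95 [344. 218.] 18269 med [ 0.5535 -0.0586  0.0033] [array([543. , -73.9]), array([78.8, 90. ]), np.float64(73.2)] top 0.0044 [array([543. , -73.9]), array([78.8, 90. ]), np.float64(73.2)]
at [ 0.5336 -0.0898  0.0576] rot [178.5  -0.4  70.2] clk 28.95 gap 0.0599 | tool shift mm [12.2  4.8 27.8] turn -0.8 F [ 0.6 -0.1 -2.1]
```

View pics/w24.png

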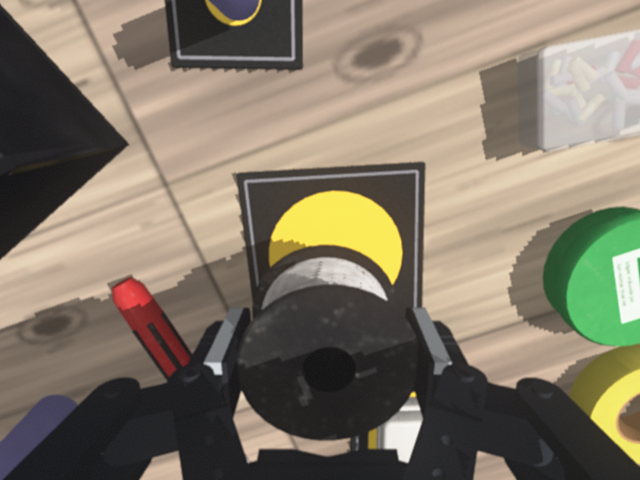

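Request:
arm_command(increments=[3, 1, 4, 0, 110, 3, 1, 4, 0, 110, 3, 1, 4, 0, 110, 2, 1, 3, 0, 110, 0, 0, 3, 0, 110, 0, 0, 2, 0, 110, 0, 0, 1, 0, 110])

```text
clock: 29.53
tool_pos: [0.5444, -0.0801, 0.0367]
tool_rot: [3.11, -0.007, 1.226]
ft_force: [1.1, 0.3, -3.0]
finger_gap: 0.0598
```

```bash
python3 - <<'E'
from h import *
p=look("wrist",["reel_center","pad_reel"],"w25")
go(.543,-.080,.025,71)
E
```

```text
reel_center 0.78 [323. 346.] 27496 med [ 0.5446 -0.0722  0.0556] [array([543.2, -79.3]), array([62. , 61.6]), np.float64(83.3)] top 0.0567 [array([543.1, -79.1]), array([61.8, 60.2]), np.float64(71.4)]
pad_reel 0.85 [313. 239.] 13218 med [ 0.5503 -0.0502  0.0033] [array([545.6, -62.4]), array([54.9, 89.1]), np.float64(73.3)] top 0.0043 [array([545.6, -62.4]), array([54.9, 89.1]), np.float64(73.3)]
at [ 0.5443 -0.0803  0.037 ] rot [178.2  -0.4  70.2] clk 29.68 gap 0.0599 | tool shift mm [-0.3 -1.7 11.9] turn -0.8 F [-0.4 -0.9 -1.8]
```

View pics/w25.png

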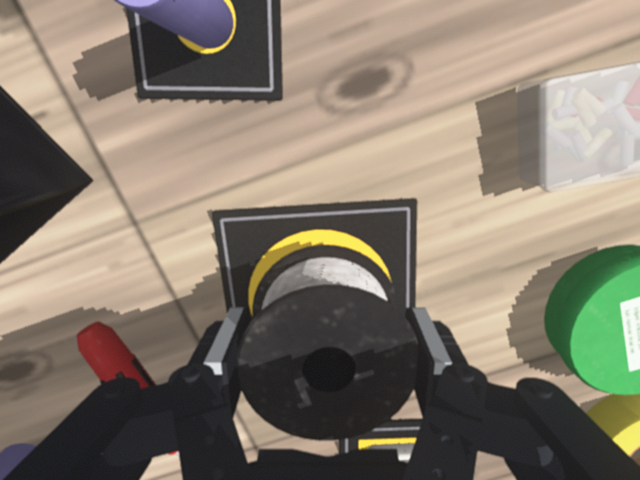

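Request:
arm_command(increments=[0, -1, 3, 0, 110, 0, -1, 3, 0, 110, 0, 0, 3, 0, 110, 0, 0, 2, 0, 110, 0, 0, 1, 0, 110, 0, 0, 1, 0, 110])

```text
clock: 30.18
tool_pos: [0.5429, -0.08, 0.024]
tool_rot: [3.109, -0.008, 1.225]
ft_force: [-5.6, 2.4, 18.7]
finger_gap: 0.06
```

```bash
python3 - <<'E'
from h import *
p=look("wrist",["reel_center"],"w26")
go(.543,-.080,.0245,71)
E
```

```text
reel_center 0.95 [324. 348.] 27688 med [ 0.543  -0.072   0.0431] [array([ 537.6, -100.8]), array([104.3,  74.4]), np.float64(63.7)] top 0.0441 [array([541.5, -78.7]), array([61.6, 60.3]), np.float64(69.1)]
at [ 0.5429 -0.08    0.0242] rot [178.1  -0.4  70.2] clk 30.28 gap 0.0603 | tool shift mm [ 0.   0.2 -0.3] turn -0.8 F [-1.9  0.6  4.3]
```

Down on the pad and centred to within about 1 mm. I release it.

Request:
arm_command(increments=[0, 0, 0, 0, 60, 0, 0, 0, 0, 40, 0, 0, 0, 0, 20, 0, 0, 0, 0, 0, 0, 0, -4, 0, 0, 0, 0, -10, 0, 0, 0, 0, -16, 0, 0, 0, 0, -18, 0, 0])

```text
clock: 30.95
tool_pos: [0.54, -0.0796, 0.0724]
tool_rot: [3.113, -0.007, 1.225]
ft_force: [0.7, 0.3, -1.0]
finger_gap: 0.0852
```

Request:
arm_command(increments=[0, 0, -20, 0, 60, 0, 0, -22, 0, 100, 0, 0, -20, 0, 100, 0, 0, -14, 0, 100, 0, 0, -7, 0, 100])

```text
clock: 31.37
tool_pos: [0.5378, -0.0795, 0.1648]
tool_rot: [3.109, -0.008, 1.225]
ft_force: [0.4, 0.0, -0.0]
finger_gap: 0.0521
```

```bash
python3 - <<'E'
from h import *
p=look("wrist",["reel_center","pad_reel","driver_grip"],"w27")
go(.447,-.10,.14,95)
E
```

```text
reel_center 0.67 [325. 231.] 7009 med [ 0.5424 -0.076   0.043 ] [array([538.3, -85.1]), array([71.6, 72.6]), np.float64(4.7)] top 0.0442 [array([541.9, -78.9]), array([61.2, 61.2]), np.float64(69.3)]
pad_reel 0.7 [322. 183.] 6282 med [ 0.5475 -0.0571  0.0032] [array([541.4, -79.4]), array([90.7, 90. ]), np.float64(73.4)] top 0.0044 [array([541.4, -79.4]), array([90.7, 90. ]), np.float64(73.4)]
driver_grip 0.7 [213. 276.] 2173 med [ 0.4463 -0.0883  0.0149] [array([ 445. , -121.8]), array([131.1,  79.6]), np.float64(64.8)] top 0.0176 [array([ 446. , -121.4]), array([130.3,  76.6]), np.float64(64.1)]
at [ 0.5365 -0.0792  0.1618] rot [178.4  -0.4  70.2] clk 31.57 gap 0.052 | tool shift mm [-50.1 -77.7  19.2] turn -24.8 F [ 0.2 -0.2 -0.5]
```

View pics/w27.png

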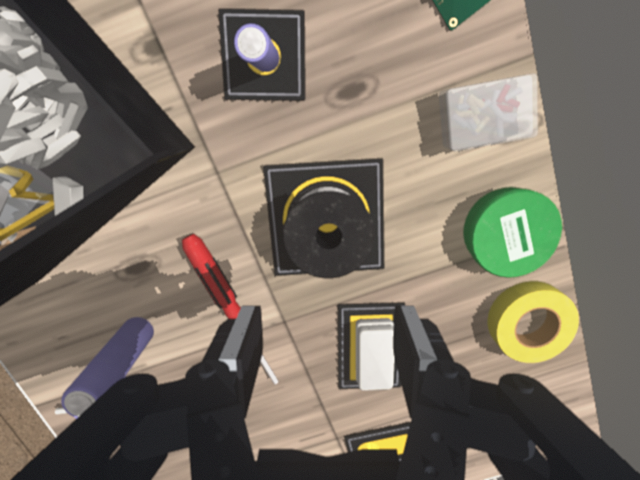

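Reel is within 1 mm of its shadow centre, standing, with the cell still upright at (253,45). The driver lies beside the tote, so I check how close the tote is to the grasp.

```bash
python3 - <<'E'
from h import *
p=camera("wrist"); c,u,v=cloud(p); c=c[u<230]
print("rows x, cols y", [round(y,2) for y in np.arange(-.08,.06,.01)])
for x0 in np.arange(.38,.50,.01):
    row=[]
    for y0 in np.arange(-.08,.06,.01):
        m=(abs(c[:,0]-x0)<.005)&(abs(c[:,1]-y0)<.005)
        row.append(round(float(c[m,2].max()),3) if m.any() else None)
    print(round(x0,2),row)
go(.447,-.10,.14,95); print(bot.state()["joints"])
E
```

```text
rows x, cols y [np.float64(-0.08), np.float64(-0.07), np.float64(-0.06), np.float64(-0.05), np.float64(-0.04), np.float64(-0.03), np.float64(-0.02), np.float64(-0.01), np.float64(-0.0), np.float64(0.01), np.float64(0.02), np.float64(0.03), np.float64(0.04), np.float64(0.05), np.float64(0.06)]
0.38 [0.002, 0.002, 0.002, 0.002, 0.002, 0.105, 0.108, None, 0.032, 0.03, 0.05, 0.005, None, 0.025, 0.028]
0.39 [0.002, 0.002, 0.002, 0.002, 0.002, 0.002, 0.117, None, 0.036, 0.036, 0.052, 0.058, 0.044, 0.044, 0.03]
0.4 [0.002, 0.002, 0.003, 0.002, 0.002, 0.002, 0.127, None, 0.034, 0.036, 0.053, 0.09, 0.045, 0.061, 0.053]
0.41 [0.002, 0.002, 0.003, 0.002, 0.002, 0.002, 0.134, 0.136, 0.005, 0.006, 0.006, 0.092, 0.092, 0.047, 0.052]
0.42 [0.002, 0.002, 0.002, 0.003, 0.002, 0.002, 0.003, 0.145, None, 0.005, 0.005, 0.071, 0.106, 0.036, 0.064]
0.43 [0.013, 0.013, 0.014, 0.002, 0.002, 0.002, 0.002, 0.146, 0.133, 0.005, 0.006, 0.005, 0.113, 0.103, 0.09]
0.44 [0.019, 0.018, 0.018, 0.015, 0.003, 0.002, 0.002, 0.133, 0.132, 0.005, 0.004, None, 0.116, 0.118, 0.115]
0.45 [0.018, 0.017, 0.016, 0.012, 0.002, 0.002, 0.002, 0.002, 0.117, None, None, None, None, 0.115, 0.114]
0.46 [0.002, 0.002, 0.002, 0.002, 0.002, 0.002, 0.002, 0.002, 0.101, 0.087, 0.076, 0.075, 0.075, 0.075, 0.075]
0.47 [None, None, 0.003, 0.002, 0.002, 0.002, 0.002, 0.002, 0.086, 0.085, 0.075, 0.076, 0.002, 0.002, 0.002]
0.48 [None, 0.216, 0.216, 0.232, 0.232, 0.002, 0.002, 0.002, 0.002, 0.002, 0.002, 0.002, 0.002, 0.002, 0.002]
0.49 [None, 0.217, 0.226, 0.233, None, None, 0.002, 0.002, 0.002, 0.002, 0.003, 0.003, 0.003, 0.002, 0.002]
at [ 0.5361 -0.0791  0.1611] rot [178.4  -0.4  70.2] clk 31.62 gap 0.0518 | tool shift mm [-50.  -77.2  18.6] turn -24.8 F [-0.1 -0.1 -0.6]
[-0.22679867  0.32451074  1.70942476  0.00403032  1.07976639  0.11730282]
```

Request:
arm_command(increments=[-6, -7, 0, 0, 135, -12, -13, 0, 0, 135, -15, -16, 0, 0, 135, -13, -14, 0, 0, 135, -10, -10, 0, 0, 135, -5, -6, 0, 0, 135, -2, -2, 0, 0, 135], grip_force=50)

```text
clock: 32.2
tool_pos: [0.4394, -0.1147, 0.1499]
tool_rot: [3.134, -0.006, 1.227]
ft_force: [0.4, -0.3, 0.3]
finger_gap: 0.0402
```

Request:
arm_command(increments=[0, 0, 0, -5, 135, 0, 0, 0, -6, 135, 0, 0, 0, -5, 135, 0, 0, 0, -3, 135, 0, 0, 0, 0, 135])

```text
clock: 32.62
tool_pos: [0.437, -0.1145, 0.1472]
tool_rot: [3.138, -0.005, 1.572]
ft_force: [-0.0, 0.0, 0.7]
finger_gap: 0.0403
```

```bash
python3 - <<'E'
from h import *
p=look("wrist",["driver_grip","driver_tip"],"w28",2)
r=spotter.trace("driver_grip",p)[0]; c,u,v=cloud(p,r["region"])
m=c[:,2]>0.009; h=c[m]; print("handle",m.sum(),[np.round(a,1) for a in rect(h)],h[:,1].min(),h[:,1].max())
go(.444,-.116,.1,90)
E
```

```text
driver_grip 0.97 [340. 204.] 3055 med [ 0.4444 -0.0939  0.0147] [array([ 446.7, -127.9]), array([ 18.7, 150.1]), np.float64(5.3)] top 0.0175 [array([ 445.6, -124.3]), array([ 16.8, 142.7]), np.float64(4.7)]
driver_tip 0.73 [340. 203.] 3135 med [ 0.4443 -0.0938  0.0145] [array([ 445.7, -129. ]), array([ 19.3, 152.1]), np.float64(3.6)] top 0.0175 [array([ 445.6, -124.3]), array([ 16.8, 142.7]), np.float64(4.7)]
handle 2954 [array([ 445.9, -125. ]), array([ 18. , 144.2]), np.float64(4.7)] -0.19692625408087622 -0.05290920204167469
at [ 0.4371 -0.1145  0.1475] rot [179.7  -0.3  89.9] clk 32.82 gap 0.0401 | tool shift mm [-1.7  6.7 47.5] turn -0.1 F [0.4 0.2 0.5]
```

View pics/w28.png

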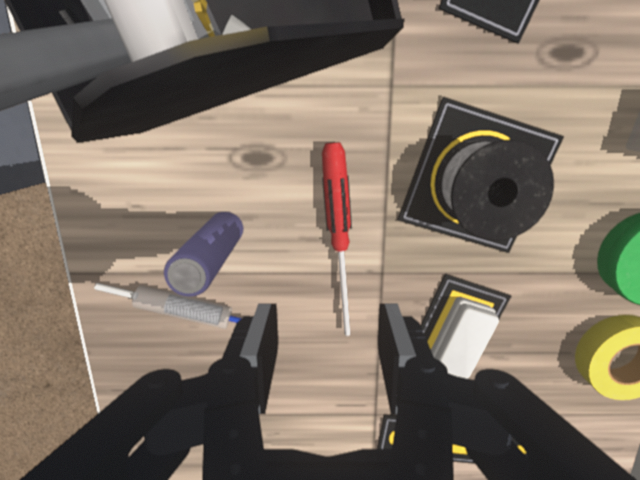

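Request:
arm_command(increments=[0, 2, 8, -2, 135, 0, 2, 10, 0, 135, 0, 2, 12, 0, 135, 0, 1, 12, 0, 135, 0, 1, 10, 0, 135, 0, 0, 8, 0, 135, 0, 0, 5, 0, 135, 0, 0, 2, 0, 135])

```text
clock: 33.48
tool_pos: [0.4488, -0.1144, 0.0789]
tool_rot: [3.132, -0.003, 1.6]
ft_force: [0.6, 0.8, 0.3]
finger_gap: 0.0404
```

```bash
python3 - <<'E'
from h import *
p=look("wrist",["driver_grip"],"w29")
go(.446,-.114,.014,92)
E
```

```text
driver_grip 0.69 [321. 233.] 5095 med [ 0.4444 -0.092   0.0147] [array([ 445.8, -127.3]), array([ 18.9, 149. ]), np.float64(4.8)] top 0.0175 [array([ 445.5, -124.8]), array([ 17.1, 143.7]), np.float64(3.6)]
at [ 0.4488 -0.1144  0.0793] rot [179.4  -0.2  91.7] clk 33.58 gap 0.0399 | tool shift mm [ 0.3 -3.5 65.3] turn -0.3 F [-0.2 -0.5 -0.2]
```

View pics/w29.png

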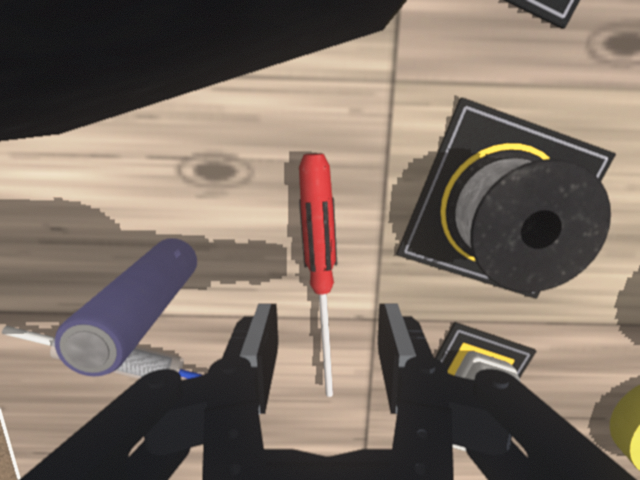

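Request:
arm_command(increments=[0, -1, 8, 0, 135, 0, -1, 9, 0, 135, 0, -1, 9, 0, 135, 0, 0, 8, 0, 135, 0, 0, 6, 0, 135, 0, 0, 4, 0, 135, 0, 0, 2, 0, 135])

```text
clock: 34.17
tool_pos: [0.449, -0.1155, 0.0325]
tool_rot: [3.124, -0.0, 1.599]
ft_force: [-0.3, -0.8, 1.2]
finger_gap: 0.0404
```

```bash
python3 - <<'E'
from h import *
p=look("wrist",["driver_grip"],"w30")
go(.446,-.114,.014,92)
E
```

```text
driver_grip 0.59 [320. 260.] 7744 med [ 0.4441 -0.0896  0.015 ] [array([ 445.9, -125. ]), array([ 18.1, 144.3]), np.float64(4.6)] top 0.0175 [array([ 445.3, -121.8]), array([ 17. , 137.8]), np.float64(4.4)]
at [ 0.449  -0.1155  0.0327] rot [179.   -0.   91.6] clk 34.27 gap 0.0404 | tool shift mm [ 1.6 -3.2 18.7] turn -0.4 F [ 0.2 -0.4  0.3]
```

View pics/w30.png

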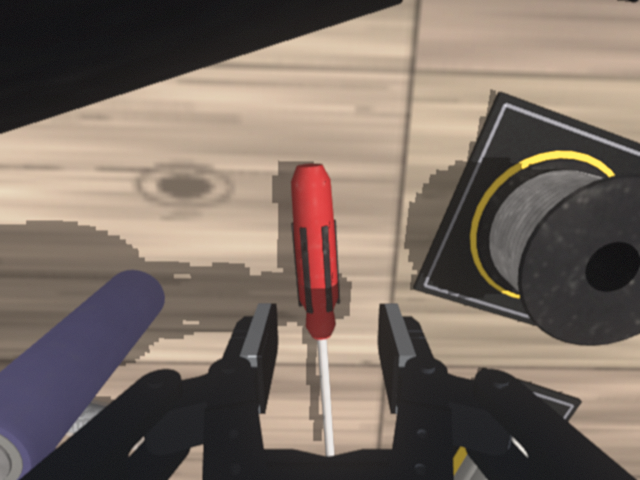

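Request:
arm_command(increments=[1, -1, 4, 0, 135, 1, -1, 5, 0, 135, 1, -1, 4, 0, 135, 1, 0, 3, 0, 135, 0, 0, 2, 0, 135])

```text
clock: 34.68
tool_pos: [0.4471, -0.1116, 0.0143]
tool_rot: [3.121, 0.001, 1.599]
ft_force: [-0.9, -0.6, -0.5]
finger_gap: 0.0401
```

```bash
python3 - <<'E'
from h import *
p=look("wrist",["driver_grip"],"w31")
go(.445,-.112,.014,92)
E
```

```text
driver_grip 0.92 [323. 281.] 9027 med [ 0.4436 -0.0875  0.0152] [array([ 444.8, -116.4]), array([ 19.7, 127.3]), np.float64(4.8)] top 0.0175 [array([ 444.8, -111.7]), array([ 17.3, 117.9]), np.float64(3.9)]
at [ 0.447  -0.1117  0.0142] rot [178.9   0.   91.6] clk 34.78 gap 0.0399 | tool shift mm [-0.3 -2.   0.2] turn -0.4 F [-0.2  0.6 -0.2]
```

View pics/w31.png

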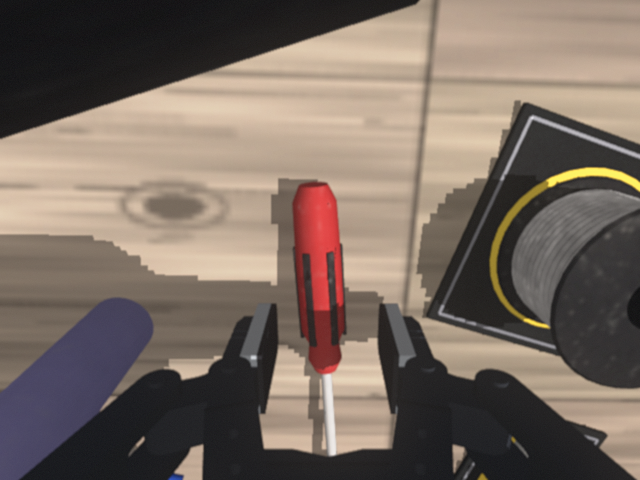

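Request:
arm_command(increments=[3, -1, 1, 0, 135, 2, -1, 1, 0, 150, 0, 0, 0, 0, 180, 0, 0, 0, 0, 210, 0, 0, 0, 0, 240, 0, 0, 0, 0, 240, 0, 0, 0, 0, 240])

```text
clock: 35.37
tool_pos: [0.4452, -0.1063, 0.0126]
tool_rot: [3.121, 0.001, 1.6]
ft_force: [-0.0, -0.2, -0.2]
finger_gap: 0.0151
```

```bash
python3 - <<'E'
from h import *
p=look("wrist",["driver_grip"],"w32")
go(.445,-.108,.1,92)
E
```

```text
driver_grip 0.66 [329. 292.] 8459 med [ 0.4441 -0.085   0.0155] [array([ 443.2, -109.5]), array([113.4,  19.5]), np.float64(88.9)] top 0.0177 [array([ 444.4, -108.1]), array([ 16.2, 110.4]), np.float64(2.6)]
at [ 0.4452 -0.1063  0.0125] rot [1.788e+02 1.000e-01 9.160e+01] clk 35.47 gap 0.0152 | tool shift mm [ -1.8   1.6 -87.5] turn -0.4 F [-1.   0.2 -0.7]
```

View pics/w32.png

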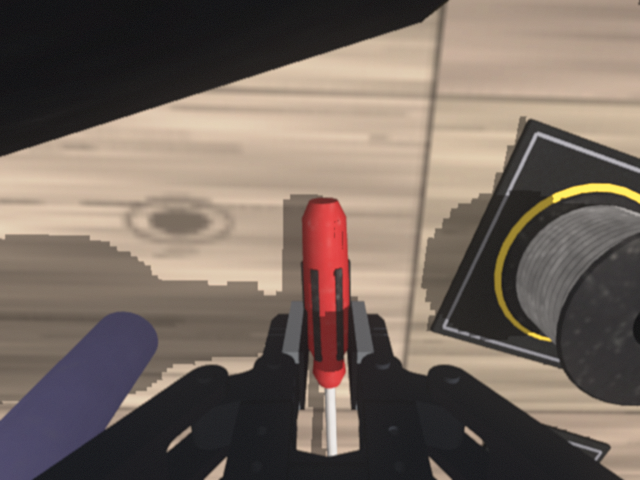

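Request:
arm_command(increments=[0, 0, -6, 0, 240, 0, 0, -12, 0, 240, 0, 0, -18, 0, 240, 0, 0, -20, 0, 240, 0, 0, -20, 0, 240, 0, 0, -16, 0, 240, 0, 0, -10, 0, 240, 0, 0, -5, 0, 240])

```text
clock: 36.13
tool_pos: [0.4405, -0.1057, 0.1244]
tool_rot: [3.127, -0.001, 1.599]
ft_force: [-0.3, -0.3, -0.2]
finger_gap: 0.0154
```

```bash
python3 - <<'E'
from h import *
p=look("wrist",["driver_grip"],"w33")
r=spotter.trace("driver_grip",p)[0]; c,u,v=cloud(p,r["region"]); s=bot.state(); P=s["tool_pos"]; R=Ro.from_euler("xyz",s["tool_rot"]).as_matrix()
q=(c-P)@R*1000; q=q[(abs(q[:,1])<15)&(abs(q[:,2])<25)]; print("tool frame x range",np.percentile(q[:,0],[0.5,50,99.5]),"y",np.median(q[q[:,0]>10][:,1]),"z",np.percentile(q[:,2],5))
go(.548,-.312,.12,173)
E
```

```text
driver_grip 0.89 [328. 291.] 8708 med [ 0.4394 -0.0853  0.1273] [array([ 440.5, -172.3]), array([240.5,  35.4]), np.float64(89.5)] top 0.1295 [array([ 439.3, -105.1]), array([ 16.6, 105.9]), np.float64(2.2)]
tool frame x range [-56.64411439  21.0338521   53.15225455] y -0.9939688333921826 z -6.57496310813644
at [ 0.44   -0.1055  0.1229] rot [ 1.792e+02 -1.000e-01  9.160e+01] clk 36.28 gap 0.0148 | tool shift mm [-209.4  102.1    4. ] turn -81.4 F [-0.4  0.6  0.1]
```

View pics/w33.png

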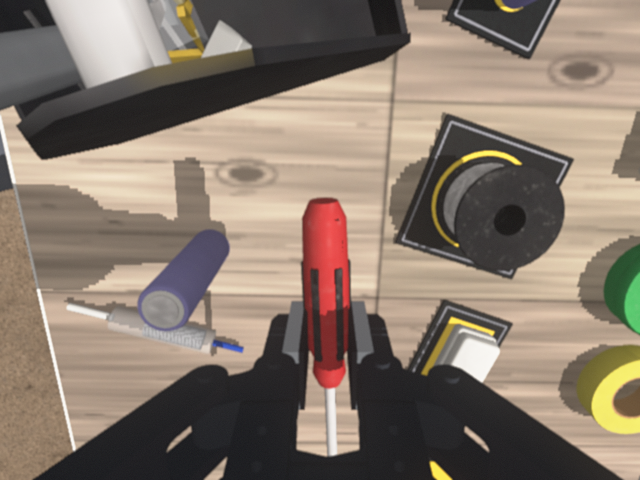

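Request:
arm_command(increments=[-8, 4, 0, 0, 240, -18, 9, 0, 0, 240, -26, 13, 0, 0, 240, -30, 15, 0, 0, 240, -30, 15, 0, 0, 240, -26, 13, 0, 0, 240, -18, 9, 0, 0, 240, -8, 4, 0, 0, 240])

```text
clock: 36.95
tool_pos: [0.5237, -0.2727, 0.1122]
tool_rot: [-3.138, -0.01, 1.604]
ft_force: [0.5, -0.6, -1.3]
finger_gap: 0.0155
```

Request:
arm_command(increments=[0, 0, 0, -4, 240, 0, 0, 0, -7, 240, 0, 0, 0, -7, 240, 0, 0, 0, -7, 240, 0, 0, 0, -7, 240, 0, 0, 0, -7, 240, 0, 0, 0, -7, 240, 0, 0, 0, -7, 240])

```text
clock: 37.62
tool_pos: [0.5189, -0.2737, 0.1005]
tool_rot: [3.136, -0.029, 2.55]
ft_force: [-0.3, -0.4, -0.1]
finger_gap: 0.0153
```

```bash
python3 - <<'E'
from h import *
p=look("wrist",["pad_driver"],"w34")
go(.548,-.312,.12,173)
E
```

```text
pad_driver 0.67 [280. 280.] 7036 med [ 0.5132 -0.3134  0.0033] [array([ 569. , -305.3]), array([ 62.6, 173. ]), np.float64(83.2)] top 0.0044 [array([ 569. , -305.3]), array([ 62.6, 173. ]), np.float64(83.2)]
at [ 0.5188 -0.2737  0.1005] rot [179.7  -1.7 145.8] clk 37.72 gap 0.0151 | tool shift mm [-45.2 -15.2 -21. ] turn -27.2 F [ 0.3  0.9 -0.7]
```

View pics/w34.png

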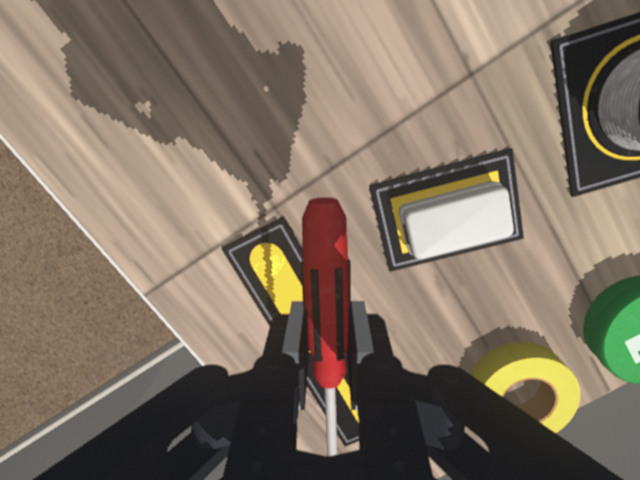

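Request:
arm_command(increments=[0, 0, -3, -6, 240, -6, 0, -3, -7, 240, -8, 0, -2, -7, 240, -8, 0, 0, -4, 240, -5, 0, 0, -2, 240, -2, 0, 0, 0, 240])

```text
clock: 38.22
tool_pos: [0.5432, -0.2802, 0.1035]
tool_rot: [3.119, -0.034, 2.997]
ft_force: [0.1, 0.1, -0.8]
finger_gap: 0.0152
```

```bash
python3 - <<'E'
from h import *
p=look("wrist",["pad_driver","driver_grip"],"w35")
go(.548,-.312,.1,173)
m=spotter.trace("pad_driver",p)
if m:
    c,u,v=cloud(p,m[0]["region"]); k=abs(c[:,2]-.0033)<.004; print(k.sum(),[np.round(a,1) for a in rect(c[k])])
# yellow on pad plane: handle disc end
c,u,v=cloud(p); f=p["frame"][v,u].astype(int); k=(f[:,0]>180)&(f[:,1]>150)&(f[:,2]<110)&(abs(c[:,2]-.0035)<.004)&(c[:,1]<-.26)
y=c[k]; print(k.sum(), y.min(0),y.max(0),[np.round(a,1) for a in rect(y)])
E
```

```text
pad_driver 0.88 [266. 239.] 11683 med [ 0.5296 -0.311   0.0033] [array([ 566.7, -311.6]), array([ 48.8, 170.2]), np.float64(83.0)] top 0.0045 [array([ 566.7, -311.6]), array([ 48.8, 170.2]), np.float64(83.0)]
driver_grip 0.6 [324. 290.] 8464 med [ 0.5231 -0.277   0.1072] [array([ 567.2, -278.8]), array([ 29.9, 153.7]), np.float64(88.0)] top 0.1093 [array([ 528.3, -277.3]), array([16.6, 75.3]), np.float64(82.6)]
at [ 0.5424 -0.2799  0.1035] rot [178.7  -2.  171.7] clk 38.37 gap 0.015 | tool shift mm [-10.3 -31.    2.4] turn -1.3 F [-0.4 -0.5 -0.3]
11511 [array([ 566.6, -313.1]), array([ 45.6, 170.2]), np.float64(83.2)]
4359 [ 0.49105786 -0.32301602  0.00145486] [ 0.58200984 -0.29458895  0.00610436] [array([ 536.8, -309.4]), array([21.5, 91.8]), np.float64(83.3)]
```

View pics/w35.png

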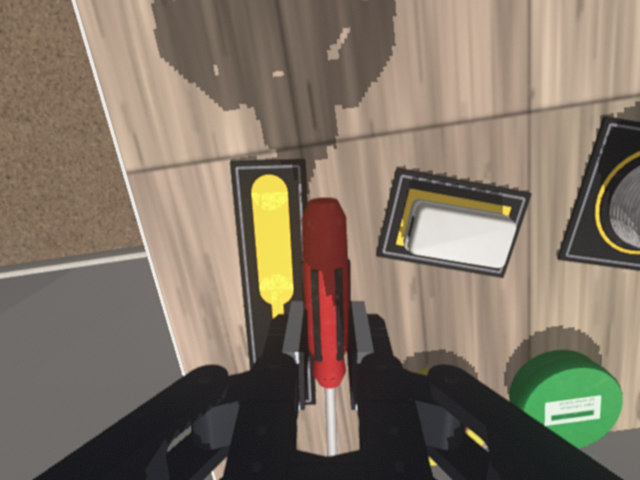

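Request:
arm_command(increments=[-2, -3, 2, -1, 240, -2, -6, 5, 0, 240, -2, -7, 7, 0, 240, -2, -7, 8, 0, 240, -1, -5, 8, 0, 240, 0, -2, 7, 0, 240, 0, 0, 5, 0, 240, 0, 0, 2, 0, 240])

```text
clock: 39.08
tool_pos: [0.5444, -0.3134, 0.0533]
tool_rot: [3.119, -0.036, 3.011]
ft_force: [-0.1, 0.6, -0.6]
finger_gap: 0.0151
```

```bash
cat > d.py <<'E'
from h import *
import sys
p=look("wrist",["driver_grip"],sys.argv[1])
m=spotter.trace("pad_driver",p)
if m:
    c,u,v=cloud(p,m[0]["region"]); k=abs(c[:,2]-.0033)<.004; print("pad",k.sum(),[np.round(a,1) for a in rect(c[k])])
go(.5484,-.3108,float(sys.argv[2]),173)
E
python3 d.py w36 .05
```

```text
driver_grip 0.95 [329. 292.] 8460 med [ 0.5241 -0.3105  0.057 ] [array([ 547.9, -313.1]), array([ 22.7, 112.9]), np.float64(82.8)] top 0.0591 [array([ 529.4, -310.5]), array([16.8, 75.1]), np.float64(85.2)]
pad 11915 [array([ 566., -313.]), array([ 45. , 168.6]), np.float64(83.2)]
at [ 0.5448 -0.3132  0.0543] rot [178.7  -2.  172.5] clk 39.23 gap 0.015 | tool shift mm [-3.4  2.7  4.3] turn -0.5 F [ 0.3  0.3 -0.9]
```

View pics/w36.png

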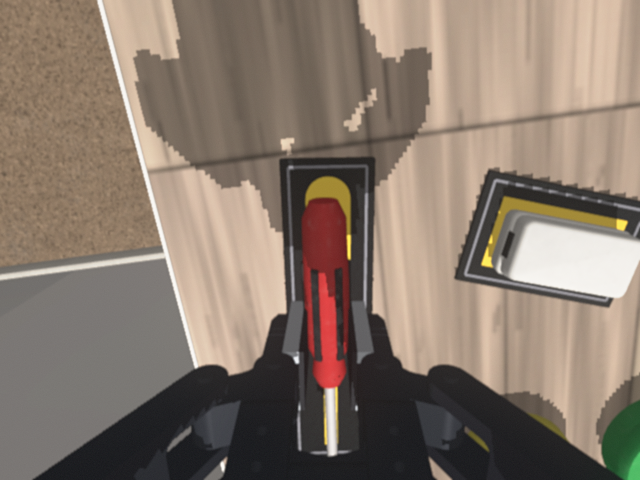

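Request:
arm_command(increments=[-1, 1, 3, 0, 240, -1, 1, 4, 0, 240, -1, 0, 5, 0, 240, 0, 0, 5, 0, 240, 0, 0, 4, 0, 240, 0, 0, 3, 0, 240, 0, 0, 2, 0, 240])

```text
clock: 39.82
tool_pos: [0.5494, -0.3102, 0.0281]
tool_rot: [3.121, -0.031, 3.013]
ft_force: [-0.2, 0.0, -0.3]
finger_gap: 0.0153
```

```bash
python3 d.py w37 .0155
```

```text
driver_grip 0.77 [326. 290.] 8593 med [ 0.5294 -0.3073  0.0317] [array([ 562.8, -308.9]), array([ 21.7, 132.2]), np.float64(86.3)] top 0.0339 [array([ 534.4, -307.1]), array([16.6, 75.1]), np.float64(85.7)]
pad 14816 [array([ 555.6, -311.4]), array([ 44.4, 148.1]), np.float64(83.5)]
at [ 0.5494 -0.3103  0.0284] rot [178.8  -1.8 172.6] clk 39.97 gap 0.0148 | tool shift mm [ 0.5 -0.9 12.9] turn -0.4 F [ 0.3  0.  -0.7]
```

View pics/w37.png

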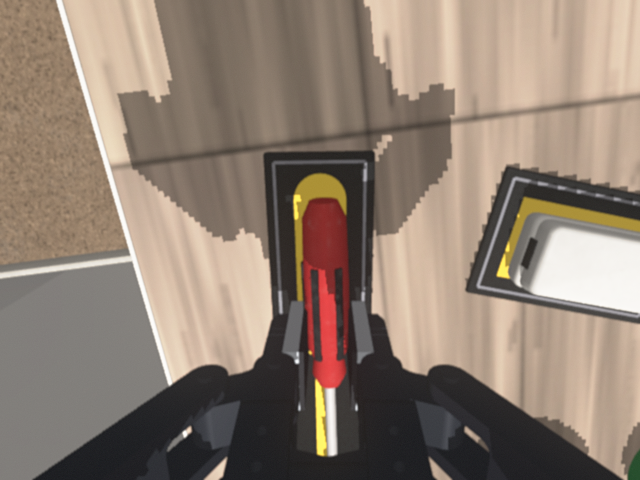

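Request:
arm_command(increments=[1, -1, 2, 0, 240, 1, -1, 3, 0, 240, 0, 0, 3, 0, 240, 0, 0, 2, 0, 240, 0, 0, 1, 0, 240, 0, 0, 1, 0, 240])

```text
clock: 40.47
tool_pos: [0.547, -0.3127, 0.0162]
tool_rot: [3.122, -0.029, 3.012]
ft_force: [0.7, -0.0, -1.3]
finger_gap: 0.0156
```

```bash
python3 d.py w38 .0155
```

```text
driver_grip 0.63 [329. 294.] 8301 med [ 0.5266 -0.3097  0.0199] [array([ 551.2, -311.6]), array([ 17.7, 114. ]), np.float64(84.0)] top 0.0219 [array([ 532. , -309.9]), array([16.5, 75.1]), np.float64(83.4)]
pad 15269 [array([ 549.2, -310.6]), array([ 44.7, 135. ]), np.float64(83.2)]
at [ 0.5471 -0.3126  0.0163] rot [178.9  -1.7 172.6] clk 40.62 gap 0.0151 | tool shift mm [-1.1  2.   0.8] turn -0.4 F [ 0.2  0.4 -0.4]
```

View pics/w38.png

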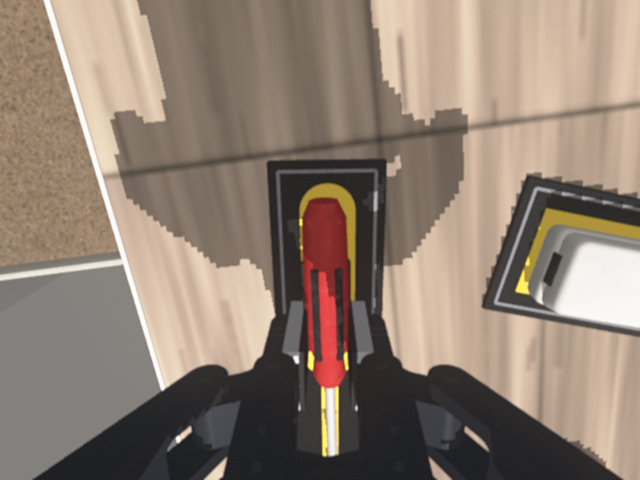

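The handle is within about 1 mm of its place. I release it and retreat upward.

Request:
arm_command(increments=[0, 0, 1, 0, 240, 0, 0, 0, 0, 205, 0, 0, 0, 0, 190, 0, 0, 0, 0, 170, 0, 0, 0, 0, 150, 0, 0, 0, 0, 140, 0, 0, -4, 0, 140, 0, 0, -10, 0, 140])

```text
clock: 41.28
tool_pos: [0.5466, -0.3122, 0.0289]
tool_rot: [3.12, -0.031, 3.013]
ft_force: [-0.2, 1.8, 0.8]
finger_gap: 0.0385
```

Request:
arm_command(increments=[0, 0, -16, 0, 140, 0, 0, -22, 0, 140, 0, 0, -26, 0, 140, 0, 0, -26, 0, 140, 0, 0, -26, 0, 140, 0, 0, -20, 0, 140, 0, 0, -12, 0, 140, 0, 0, -5, 0, 140])

```text
clock: 41.95
tool_pos: [0.5508, -0.3159, 0.1953]
tool_rot: [3.121, -0.03, 3.013]
ft_force: [0.3, -0.2, -0.5]
finger_gap: 0.0385
```

```bash
python3 d.py w39 .2; python3 - <<'E'
from h import *
p=look("wrist",["charger_center","pad_charger"])
E
```

```text
driver_grip 0.88 [326. 202.] 2300 med [ 0.5351 -0.3106  0.0175] [array([ 567.7, -313.3]), array([ 19.2, 147.7]), np.float64(83.1)] top 0.0205 [array([ 566.1, -313. ]), array([ 17.2, 143.7]), np.float64(83.8)]
pad 7602 [array([ 566.8, -312.3]), array([ 45.5, 170.4]), np.float64(83.2)]
at [ 0.5498 -0.3153  0.1925] rot [178.7  -1.9 172.6] clk 42.1 gap 0.0382 | tool shift mm [ 2.3  4.4 -7.4] turn -0.4 F [0.2 0.6 0.2]
charger_center 0.74 [326. 201.] 2316 med [ 0.5353 -0.3108  0.0175] [array([ 565.5, -314. ]), array([ 17.9, 143.4]), np.float64(82.2)] top 0.0205 [array([ 565.1, -313. ]), array([ 17.1, 142.3]), np.float64(83.9)]
pad_charger 0.61 [448. 164.] 3721 med [ 0.5272 -0.2061  0.0033] [array([ 537.8, -199.1]), array([84.1, 56.8]), np.float64(71.5)] top 0.0045 [array([ 537.8, -199.1]), array([84.1, 56.8]), np.float64(71.5)]
```

View pics/w39.png

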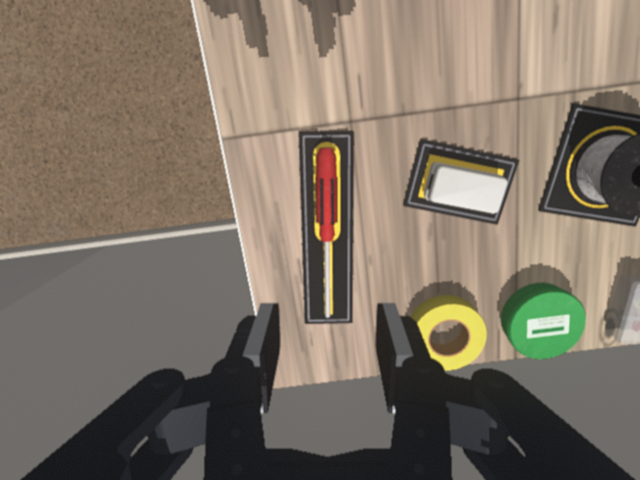

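```bash
python3 - <<'E'
from h import *
look("side",["cell_center","pad_cell","reel_center","pad_reel","charger_center","pad_charger"],"s2")
look("top",["cell_center","pad_cell","reel_center","pad_reel"],"t3")
E
```

```text
cell_center 0.83 [182. 319.] 638 med [0.5358 0.0445 0.0402] [array([574. ,  14.8]), array([ 18.3, 104.9]), np.float64(52.8)] top 0.0671 [array([540.3,  40.5]), array([17.8, 18.4]), np.float64(28.8)]
reel_center 0.6 [233. 281.] 1217 med [ 0.5383 -0.0696  0.0406] [array([500. , -31.2]), array([ 60.7, 223.7]), np.float64(39.4)] top 0.0426 [array([489.7, -30.4]), array([ 60.7, 204.2]), np.float64(45.5)]
pad_reel 0.87 [214. 298.] 317 med [ 0.5708 -0.0515  0.0015] [array([567.2, -51.8]), array([29. , 64.7]), np.float64(50.2)] top 0.0029 [array([567.2, -51.8]), array([29. , 64.7]), np.float64(50.2)]
charger_center 0.68 [277. 248.] 404 med [ 0.5413 -0.1892  0.0209] [array([ 483.6, -118.8]), array([ 60.8, 248. ]), np.float64(35.0)] top 0.0227 [array([ 499.8, -111.3]), array([ 54.8, 248.6]), np.float64(24.0)]
pad_charger 0.64 [261. 263.] 100 med [ 0.5616 -0.1692  0.0012] [array([ 558.4, -169.8]), array([15. , 35.2]), np.float64(67.7)] top 0.0028 [array([ 558.4, -169.8]), array([15. , 35.2]), np.float64(67.7)]
cell_center 0.58 [232. 193.] 131 med [0.5399 0.033  0.0657] [array([541.6,  35.9]), array([17.9, 17. ]), np.float64(40.7)] top 0.0701 [array([541.8,  36.3]), array([16.7, 16.5]), np.float64(47.0)]
pad_cell 0.92 [236. 202.] 522 med [0.5352 0.0319 0.0027] [array([541. ,  37.5]), array([56., 55.]), np.float64(70.5)] top 0.0053 [array([540.7,  37.7]), array([54.9, 55.5]), np.float64(68.4)]
reel_center 0.63 [290. 193.] 740 med [ 0.5404 -0.0838  0.0427] [array([540.7, -83.9]), array([59.3, 59.2]), np.float64(89.2)] top 0.0454 [array([540.7, -83.9]), array([59.3, 59.2]), np.float64(89.2)]
pad_reel 0.9 [290. 202.] 905 med [ 0.5294 -0.083   0.003 ] [array([540.8, -83.1]), array([87.8, 87.3]), np.float64(73.3)] top 0.0055 [array([540.8, -83.1]), array([87.8, 87.3]), np.float64(73.3)]
```

View pics/s2.png

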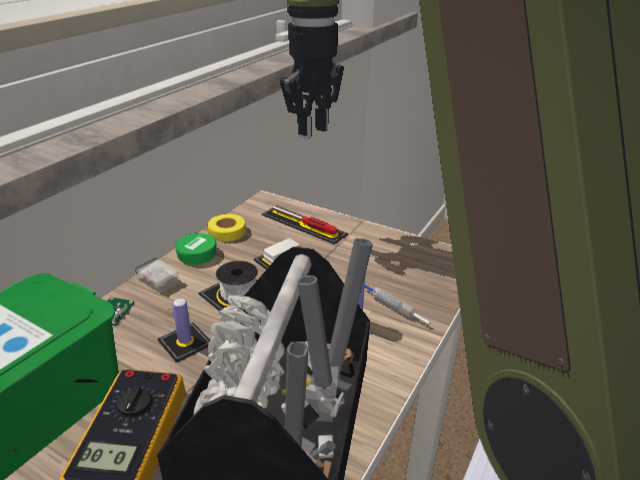

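View pics/t3.png

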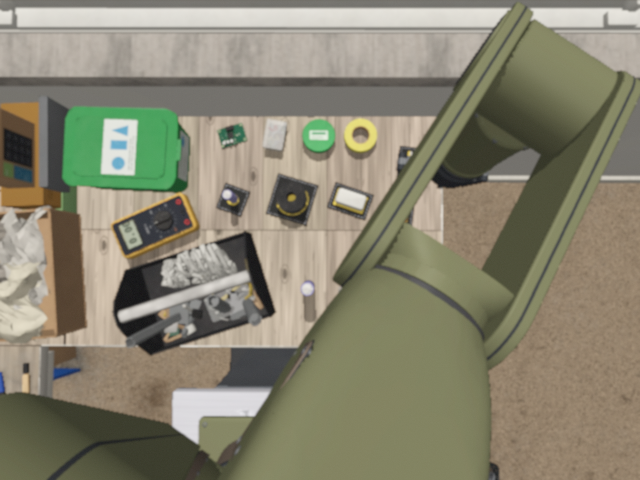

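The side view shows the cell (182,318) and reel (236,283) standing and the driver (305,222) on its pad, with the gripper clear. The top view shows the charger (350,200) on its pad. Both cameras put the cell and reel within about 2 mm of centre, so I hand the job in.

```bash
python3 -c "
from h import *
print(bot.state()['clock'],np.abs(bot.state()['dq']).max()); print(bot.finish_job())"
```

```text
42.85 0.0022304019042833027
the job is handed in; nothing more can be done
None
```

All four things are on their own shadows and released, and the job was handed in at about 43 s of the 122 s allowed. I moved the cell first, then the charger, the reel and the screwdriver. Neither the cell nor the reel ever tipped. `finish_job` gives no verdict, so what follows are my own camera measurements.

| Thing | Off its shadow centre | Other checks |
|---|---|---|
| Cell | about 2 mm (wrist and top cameras) | standing in the last side view |
| Charger | about 2.3 mm | within about 0.01 rad of its shadow |
| Reel | about 1 mm (wrist and top cameras) | standing in the last side view |
| Screwdriver | about 1 mm | within about 0.01 rad; handle on the wide end |

- **Camera disagreement:** the top and wrist cameras differ by about 4 mm in y. I compared each thing with its pad in the same picture, so this mostly cancels out.
- **Unreliable detections:** the last wrist look for the charger returned the screwdriver instead. The side camera's charger and reel outlines were also too smeared to measure. The charger figures therefore come from the wrist view just after I released it; the last top view shows it still on its pad.
- **Grip changes:** the tool drifted up to about 5° off vertical while moving, so I slowed down. I also gripped the screwdriver about 16 mm toward the tip from the middle of its handle, to keep the wrist camera clear of the tote.

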